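# Set up the lens bench

### The arm

A 6-joint arm with a two-finger parallel gripper is mounted at the origin on the work surface. World frame = base frame: x ahead of the robot, y to its left, z up, the work surface at z = 0. Lengths are in mm, angles in rad, forces in N, time in s.
With the tool pointing down it reaches from about 350 to 925 mm from the base axis. Payload 6.4 kg.
Tool frame: the origin (TCP) lies at the very end of the fingers, on their centre line; the grasp point (between the pads) lies 19 mm behind it (hold_point_z is the distance from the TCP to the grasp point, in mm); z points along the fingers, x is the direction in which the jaws open and shut, and the axes are right-handed (so a half turn about z gives the same grasp; the last joint's range is limited). The gripper opens to 94 mm and grips with 3 to 60 N. Pads are 16 mm wide; open, the fingers measure 119 mm over their backs; the gripper's body (75 mm by 177 mm) begins 78 mm behind the grasp point.
Start: joints at [-1.284, 0.245, 1.558, -0, 1.339, -0.174], TCP at [289.038, -582.212, 205.455] pointing down, gripper open.
Joint ranges: [-3.13, 3.13], [-1.02, 2.26], [0.13, 2.54], [-0.95, 4.09], [0.21, 2.88], [-2.74, 2.74]. Speed limits (rad/s): [2.57, 2.57, 3.14, 3.14, 3.14, 3.14].

### API

Orientations are given as a unit quaternion [x, y, z, w].
In Python, from station import state, grab_frame, job_done, trace, hold_point_z gives the robot as it stands.
- The arm moves only by the shell command python3 -m handwheel 'ROWS' [OPENING]. ROWS is JSON, a list of rows, each an object with "travel": the shift along the tool's x, y, z in mm, a list of three; "rotation": the turn, a rotation vector about the tool's x, y, z in degrees, a list of three. A call has 1 to 20 rows; each row shifts and turns the pose as measured when the row begins, along the tool's axes as they then stand; what a row does not reach is not made up. A row lasts 1/8 s, in which the tool goes at most 62.5 mm and 10.7 degrees, less where a joint would pass 70% of its speed; a pose out of reach is approached as far as the arm can. A call is refused whole if a number of a shift passes 62.5 or a number of a turn 10.7, either way. A call with a gripper value outside its range is refused whole. OPENING is the gripper command: -1 is shut, 1 is fully open, values between are in proportion, set as the call begins (- or left out, the last holds). The fingers move at their own pace and stop on an object; the grip force is fixed at half the most. Time passes only in rows, so rows that do not move let the fingers close. It gives the time, the measured TCP pose, the force and the opening at its end, in the units of the state.
- state(): the state, without advancing time (a new reading comes with each control period).
- grab_frame(name): name is "scene" or "side" or "wrist"; returns a dict with "image" (420x560x3 uint8, red, green, blue), "vertical_fov" (degrees; the focal length in pixels is half the picture's height over the tangent of half this angle, whatever the lens; pixels are square), "cx", "cy" (the principal point, pixels), "R" (3x3) and "t" (3): a world point X has camera coordinates R X + t; the wrist camera has in their place "tool_from_camera" (4x4, takes a point from camera to tool coordinates, whose origin is the TCP and whose axes are the tool frame's). Camera axes: x right, y down, z forward; pixel columns grow to the right and rows downward; lengths in mm; the calibration is good to about 2 mm. A picture is of the moment at which its call begins: read the wrist's pose just before it. There is no depth.
- job_done(): hands the job in, once; it reports no verdict.
Trained networks look in a picture, given as the dict that the camera call returned (one of the last four; its "shot" number tells which), for a name from the list of things; names that differ only in an ending like _2 or _b are one class to them, and where a whole thing is asked for, a point or a joint stands for the part that bears it (a point fixed in the world has none). Each returns a list of dicts, best first, with "conf" (0 to 1); they miss things now and then, are a little off and sometimes report something else, mostly with a low value. They report only what shows in the picture. A call takes as long as a camera call. They do not tell look-alikes from the thing itself.
- trace(query, picture): "mask" (420x560 bool, what is visible of it) and "extent" ([centre column, centre row, width, height] in pixels, round what is visible of it).
The state is a dict: "t": time; "qpos": joint angles; "qd": joint speeds; "joint_torque": joint torques, N m; "position": TCP position; "eef_rot": TCP orientation; "force": force on the tool from outside, world axes, zero at the start; "ft_torque": the same for the moment, N m; "opening": finger opening in mm.
Only numpy, scipy, OpenCV 4.12 (cv2) and the standard library are available. Lean on these libraries where they do the work, as an engineer would, in place of code of your own. Each camera call takes 0.05 s, during which the arm holds its last target.

### The job

Set up the lens bench for the next class: turn the flat-edged lens disc (it has a small post for a fingertip) until its flat lies flush against the sprung alignment bar, and put the sample cell from the yellow tray into the mouth of its lane and push it along until it is fully home and the sprung ball has clicked into its side. Leave the cup, the bottle and the pen standing or lying where they are.

Things in the scene. Friction and masses are not known exactly. Their poses are not given: they have to be found in the camera images.
- bench: Fixed grey lens bench: base plate 210 x 245 mm, top 12 mm above the work surface, spanning x -110..+100, y -117.5..+127.5 mm in its frame (origin on the underside, x away from the robot at yaw 0, z up). Left half (centre x 0, y +60): disc bed; behind its bar a white housing x +78..+98, y +15..+105, 34 mm above the plate. Right half (y -75): cell lane. Heights below are above the plate's top.
- disc: Flat-edged lens disc turning freely on the bench about its centre (it cannot lift off): black plastic, round glass lens in the middle, 100 mm diameter, 8 mm thick, top 11 mm above the plate. The flat is 40 mm from the centre, 60 mm long. Origin: centre of the full circle, underside, 3 mm above the plate; own +x points to the flat. Flush: own x along bench +x. It starts 74 to 180 degrees off, either way.
- post (a point): Top centre of the disc's finger post: aluminium, 12 mm diameter, standing 24 mm above the disc's top face (top 35 mm above the plate), 34 mm from the disc's centre, opposite the flat: when flush it is towards bench -x. It turns with the disc. Pushing it round takes 1 to 5 N and the disc stays where it is left.
- bar (a joint): Sprung alignment bar: aluminium, 56 mm long along bench y, 14 mm high, 12 mm thick, sliding along bench x, pressed by a spring (2 to 3 N) towards the disc's centre. Value (m) grows as it is pressed back: about 0.0105 on the round edge, 0.0005 on the flat (0 is its own stop). It squares up the flat by itself only in the last few degrees.
- bar_face (a point): Middle of the bar's face towards the disc, top edge, 14 mm above the plate; moves with the bar. 39.5 mm from the disc's centre at bar value 0.
- lane_mouth (a point): Start of the cell lane's flared mouth, on its centre line at plate level; axes as the bench's. The lane runs along bench +x. Flare walls, 18 mm high, narrow from 51 mm apart here to 32 mm, 26 mm further on. Towards -x the plate is clear for 76 mm. Sliding the cell in past the ball takes about 5 to 12 N.
- lane_end (a point): Foot of the lane's end stop, on the centre line at plate level, 84 mm beyond the mouth; axes as the bench's. Lane 32 mm wide, walls 18 mm high, 12 mm thick; stop 34 mm high. A strap crosses over it 6 to 18 mm before the stop, underside 35, top 39 mm up, so the cell is slid in, not dropped in. Cell home: front end on the stop, centre 30 mm and rear end 60 mm before this point.
- cell: Loose sample cell, white plastic block 60 long (own x) x 30 wide (own y) x 32 mm high, 55-90 g, end corners rounded 5 mm, lying in the tray. Origin: centre of its underside, z up. Each long side has a notch at mid-length, 12 to 18 mm long, 5 mm deep, over the lower 16 mm; the upper 16 mm is full width. Same either way round: either end may lead.
- ball (a joint): Sprung steel ball, 16 mm diameter, in the lane wall on the bench's -y side, 30 mm before the end stop, centred 9 mm up. At 0 it stands 4.5 mm into the lane; the value (m) grows as it is pressed back, over 2 mm while the cell's side passes, and returns to nearly 0 when clicked into the notch. Spring 2 N at 0, 4 N at 2.5 mm.
- tray: Fixed yellow plastic tray, 266 x 196 mm (x, y), floor 4 mm thick, rim 10 mm high above the work surface, 6 mm thick. Origin: centre of its underside. The cell and the pen lie on its floor.
- pen: Bystander: white marker pen with grey cap, 122 mm long (own x), about 20 mm high, lying in the tray on the side away from the bench. Origin: middle, underside.
- cup: Bystander: open paper cup, 72 mm across the rim, 85 mm high, standing beyond the bench. Origin: centre of its underside.
- bottle: Bystander: closed white plastic bottle, 62 mm diameter, about 190 mm high, standing beyond the bench. Origin: centre of its underside.
Things that resemble listed ones, but are neither listed nor needed, are in the scene too. Leave any black look-alike of the cell alone.

How it is judged (in metres and radians):
At the end, for the whole second after the job is handed in: The disc's flat is square to the alignment bar within 0.06 rad, with the bar sprung in on it (bar below 2.5 mm). The cell stands on the plate (within 2.5 mm), within 2 mm of fully home, 3 mm of the lane line and 0.08 rad of its direction, the ball sprung into its notch (below 1 mm). Both at rest (value of joint bar below 0.0025 m and angle between the x axis of disc and the x axis of bench, either way round below 0.06 rad and angular speed of disc below 0.05 rad/s and x of cell in the frame of bench between 0.018 and 0.022 m and y of cell in the frame of bench between -0.078 and -0.072 m and z of cell in the frame of bench below 0.0145 m and angle between the x axis of cell and the x axis of bench, either way round below 0.08 rad and angle between cell's own z axis and vertical below 0.05 rad and value of joint ball below 0.001 m and linear speed of cell below 0.01 m/s); the robot touches nothing.
It fails at once if the cup is moved by more than 20 mm or knocked over (distance of cup from where it was at the start of the episode above 0.02 m or angle between cup's own z axis and vertical above 0.35 rad).
It fails at once if the bottle is moved by more than 20 mm or knocked over (distance of bottle from where it was at the start of the episode above 0.02 m or angle between bottle's own z axis and vertical above 0.35 rad).
It fails at once if the pen is moved by more than 20 mm (distance of pen from where it was at the start of the episode above 0.02 m).
It also fails if it takes over 72 s, if anything falls off the work surface, if the arm or the gripper's body presses on something with over 40 N, if the wrist force passes 120 N, or if a joint passes its speed limit or range.

## Working session

There is one attempt and no reset: what is moved stays moved. The work goes in short steps, Python scripts to look and compute and a shell command to move; the robot and the scene stay as the last step left them, time stands still between calls to the robot, and variables do not carry over. Pictures are saved under pics/ and viewed, and the job is handed in when it is done.

```bash
mkdir -p pics; ls; python3 - <<'E'
from station import *
import cv2,numpy as np
s=state();print({k:np.round(v,3).tolist() for k,v in s.items()},hold_point_z)
for n in ["scene","side","wrist"]:
    f=grab_frame(n);cv2.imwrite(f"pics/{n}0.png",f["image"][:,:,::-1])
    print(n,{k:np.round(v,3).tolist() for k,v in f.items() if k!="image"})
    for q in ["bench","disc","post","bar","cell","ball","tray","pen","cup","bottle"]:
        r=trace(q,f);print(q,[(round(d["conf"],2),np.round(d["extent"]).tolist()) for d in r[:4]])
    
E
```

```text
pics
{'t': 0.0, 'qpos': [-1.284, 0.246, 1.559, 0.0, 1.339, -0.174], 'qd': [0.0, 0.0, 0.002, -0.002, -0.001, 0.001], 'joint_torque': [0.0, -41.584, -31.46, 0.069, 0.033, -0.0], 'position': [288.868, -581.618, 204.365], 'eef_rot': [0.85, -0.527, -0.001, -0.001], 'force': [0.106, 0.563, 0.022], 'ft_torque': [-0.022, 0.003, 0.048], 'opening': 94.185} 18.8
scene {'vertical_fov': 52.17, 'cx': 286.949, 'cy': 209.895, 'R': [[0.503, 0.864, 0.017], [0.496, -0.272, -0.825], [-0.708, 0.424, -0.565]], 't': [-270.692, -301.995, 1387.362], 'shot': 1}
bench [(0.63, [335.0, 178.0, 128.0, 54.0])]
disc [(0.94, [354.0, 171.0, 39.0, 17.0])]
post [(0.57, [354.0, 174.0, 41.0, 20.0])]
bar [(0.71, [152.0, 238.0, 19.0, 39.0]), (0.29, [322.0, 220.0, 37.0, 102.0])]
cell [(0.95, [275.0, 211.0, 31.0, 24.0]), (0.78, [261.0, 280.0, 32.0, 36.0]), (0.65, [200.0, 233.0, 38.0, 27.0]), (0.5, [353.0, 173.0, 40.0, 23.0])]
ball []
tray [(0.65, [191.0, 234.0, 122.0, 96.0])]
pen [(0.7, [200.0, 234.0, 37.0, 25.0]), (0.58, [150.0, 237.0, 18.0, 40.0])]
cup [(0.63, [420.0, 203.0, 38.0, 52.0])]
bottle [(0.94, [324.0, 220.0, 35.0,
[... 321 characters left out ...]
ost [(0.92, [215.0, 147.0, 40.0, 36.0])]
bar [(0.7, [213.0, 147.0, 42.0, 25.0]), (0.42, [217.0, 168.0, 110.0, 98.0])]
cell [(0.93, [267.0, 219.0, 17.0, 34.0]), (0.85, [287.0, 284.0, 36.0, 42.0]), (0.76, [370.0, 247.0, 32.0, 35.0])]
ball []
tray [(0.62, [264.0, 314.0, 182.0, 126.0])]
pen [(0.9, [280.0, 344.0, 80.0, 28.0])]
cup [(0.89, [297.0, 121.0, 29.0, 44.0])]
bottle [(0.73, [344.0, 172.0, 36.0, 92.0])]
wrist {'vertical_fov': 58.907, 'cx': 274.942, 'cy': 216.217, 'tool_from_camera': [[1.0, 0.001, -0.001, 0.863], [-0.001, 0.965, 0.264, -75.318], [0.001, -0.264, 0.965, -179.638], [0.0, 0.0, 0.0, 1.0]], 'shot': 3}
bench []
disc []
post []
bar []
cell []
ball []
tray []
pen []
cup []
bottle []
```

View pics/scene0.png

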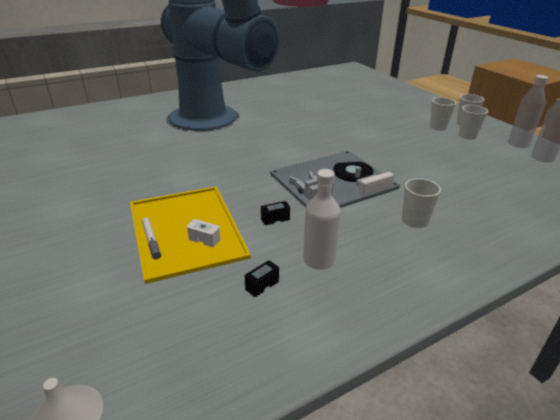

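View pics/side0.png

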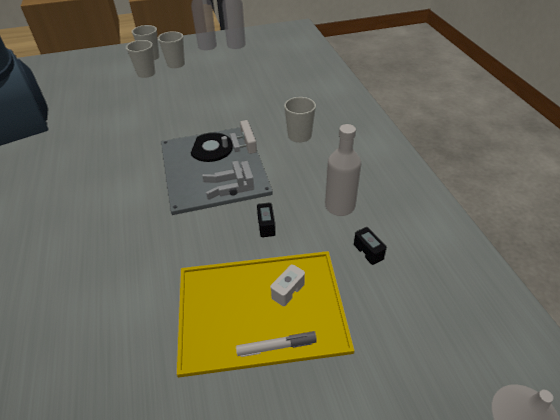

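View pics/wrist0.png

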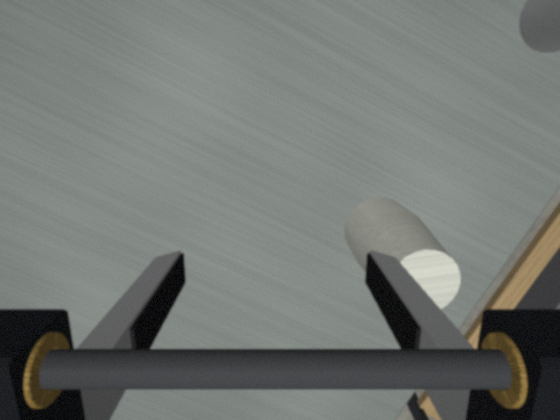

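Scene picture: the white cell is in the tray at (204,232) and the black look-alikes are at (275,212) and (262,278). In the side picture the white cell is at (288,284) and the black ones at (266,219) and (370,246). The white one in the tray is the target, and I'll check it in crops next.

```bash
cat > h.py <<'E'
import numpy as np,cv2
from scipy.spatial.transform import Rotation as Ro
from station import *
def cam(f,st=None):
    F=f["image"].shape[0]/2/np.tan(np.radians(f["vertical_fov"])/2)
    K=np.array([[F,0,f["cx"]],[0,F,f["cy"]],[0,0,1]])
    if "R" in f: return K,np.array(f["R"]),np.array(f["t"])
    T=np.array(f["tool_from_camera"]);Rt=Ro.from_quat(st["eef_rot"]).as_matrix();p=np.array(st["position"])
    R=(Rt@T[:3,:3]).T; c=Rt@T[:3,3]+p
    return K,R,-R@c
def proj(c,X):
    K,R,t=c;x=(np.atleast_2d(X)@R.T+t)@K.T;return x[:,:2]/x[:,2:]
def plane(c,uv,z):
    K,R,t=c;uv=np.atleast_2d(uv);d=np.c_[uv,np.ones(len(uv))]@np.linalg.inv(K).T@R;o=-R.T@t
    return o+d*((z-o[2])/d[:,2])[:,None]
def crop(f,x0,y0,x1,y1,name,s=4):
    im=f["image"][y0:y1,x0:x1,::-1];cv2.imwrite("pics/"+name,cv2.resize(im,None,fx=s,fy=s,interpolation=cv2.INTER_CUBIC))
def wrist():
    st=state();f=grab_frame("wrist");return f,cam(f,st),st
E
python3 - <<'E'
from h import *
f=grab_frame("side");crop(f,150,110,290,220,"c1.png",5)
crop(f,170,245,360,380,"c2.png",4)
g=grab_frame("scene");crop(g,265,145,405,210,"c3.png",5)
cs,cg=cam(f),cam(g)
for n,a,b in [("cell",(288,284),(204,232)),("pen",(276,344),(151,240)),("cupbase",(300,138),(417,222)),("bottlebase",(341,205),(319,258))]:
    print(n,plane(cs,a,20)[0].round(),plane(cg,b,20)[0].round())
E
```

```text
cell [ 607. -229.   20.] [ 605. -230.   20.]
pen [ 559. -329.   20.] [ 579. -328.   20.]
cupbase [750. 157.  20.] [786. 168.  20.]
bottlebase [761. -78.  20.] [781. -74.  20.]
```

View pics/c1.png

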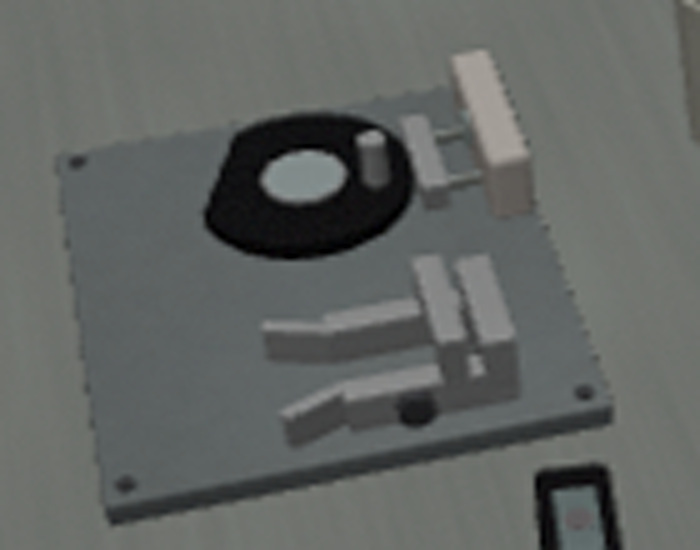

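View pics/c2.png

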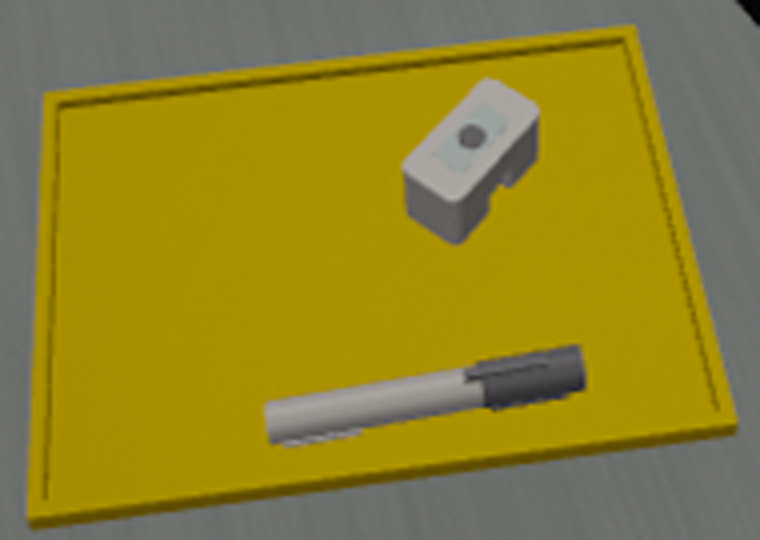

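View pics/c3.png

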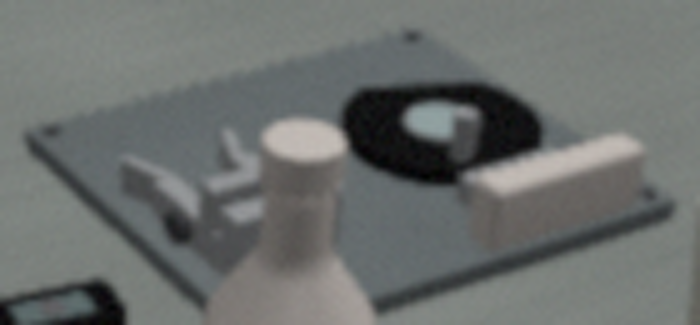

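Crops: the cell is white and lies in the tray, so it's the right one. The disc post is close to the bar, so the disc is about 170° off. Next I'll get coarse poses, then look closer from the wrist camera.

```bash
python3 - <<'E'
from h import *
f=grab_frame("side");g=grab_frame("scene")
cs,cg=cam(f),cam(g)
o=np.array([150,110]);P=lambda a:np.array(a)/5+o
from scipy.optimize import least_squares
obs=[((55,160),(-110,127.5)),((110,512),(-110,-117.5)),((612,408),(100,-117.5))]
obs2=[((27,140),(-110,-117.5)),((675,210),(100,127.5)),((410,32),(-110,127.5))]
W=[plane(cs,P(a),12)[0][:2] for a,_ in obs]+[plane(cg,np.array(a)/5+[265,145],12)[0][:2] for a,_ in obs2]
B=np.array([b for _,b in obs]+[b for _,b in obs2])
print(np.round(W))
def T(p,b): c,s=np.cos(p[2]),np.sin(p[2]);return b@np.array([[c,s],[-s,c]])+p[:2]
r=least_squares(lambda p:(T(p,B)-W).ravel(),[600,50,0.1]);print(r.x,r.fun.round(1))
p=r.x
print("disc",T(p,np.array([[0,60]])),"post",plane(cs,P((370,136)),47),plane(cg,np.array([465,110])/5+[265,145],47))
print("mouth",T(p,np.array([[-34,-75],[50,-75]])))
# cell top corners from c2
q=np.array([(488,78),(540,110),(456,200),(403,165)])/4+[170,245]
w=plane(cs,q,36)[:,:2];print("cell",w.round(),w.mean(0),[np.degrees(np.arctan2(*(w[i]-w[j])[::-1])).round() for i,j in((0,3),(1,2))])
q=np.array([(266,420),(583,365)])/4+[170,245];print("pen",plane(cs,q,14))
E
```

```text
[[436. 250.]
 [436.   7.]
 [643.   7.]
 [447.   5.]
 [653. 244.]
 [442. 246.]]
[ 5.49543947e+02  1.21130356e+02 -6.66096049e-03] [ 4.5 -0.3  2.3 -2.7  6.  -4.2 -8.3 -0.6 -3.1  4.  -1.5  3.8]
disc [[549.94360188 181.12902462]] post [[576.49738722 175.55778504  47.        ]] [[575.90620324 173.71092831  47.        ]]
mouth [[515.04513312  46.35849046]
 [599.04326965  45.79897392]]
cell [[ 622. -204.]
 [ 638. -226.]
 [ 592. -259.]
 [ 576. -236.]] [ 606.67593298 -231.03618399] [np.float64(35.0), np.float64(35.0)]
pen [[ 499.6101528  -317.92271155   14.        ]
 [ 621.56623889 -330.53723734   14.        ]]
```

```bash
python3 -m handwheel '[{"travel":[-21.6,-55.1,0],"rotation":[0,0,0]},{"travel":[-21.6,-55.1,0],"rotation":[0,0,0]},{"travel":[-21.6,-55.1,0],"rotation":[0,0,0]},{"travel":[-21.6,-55.1,0],"rotation":[0,0,0]},{"travel":[-21.6,-55.1,0],"rotation":[0,0,0]},{"travel":[-21.6,-55.1,0],"rotation":[0,0,0]},{"travel":[-21.6,-55.1,0],"rotation":[0,0,0]},{"travel":[-21.6,-55.1,0],"rotation":[0,0,0]},{"travel":[0,0,0],"rotation":[0,0,-8.6]},{"travel":[0,0,0],"rotation":[0,0,0]}]'
cat >> h.py <<'E'
def pose():
    s=state();R=Ro.from_quat(s["eef_rot"]).as_matrix();print("t",round(s["t"],2),"p",np.round(s["position"],1),"xang",np.degrees(np.arctan2(R[1,0],R[0,0])).round(2),"tilt",np.round(R[:2,2],4),"F",np.round(s["force"],1),"open",round(s["opening"],1));return s,R
def go(target,ang=None):
    "tool-axis travel to world target"
    s,R=pose();print("travel",(R.T@(np.array(target)-s["position"])).round(1))
E
python3 - <<'E'
from h import *
pose()
f,c,s=wrist();cv2.imwrite("pics/w1.png",f["image"][:,:,::-1])
for d in trace("cell",f)[:3]: print(d["conf"],d["extent"])
E
```

```text
t: 3.1
position: [617.6, -221.4, 206.4]
eef_rot: [0.887, -0.462, 0.002, 0.001]
force: [0.2, -0.8, 0.2]
opening: 94.3
t 3.1 p [ 617.6 -221.4  206.4] xang -54.97 tilt [ 0.0029 -0.0028] F [ 0.2 -0.8  0.2] open 94.3
0.72 [135.1, 111.4, 76.1, 61.2]
0.58 [274.1, 212.2, 36.0, 67.6]
0.58 [342.4, 35.8, 74.3, 61.9]
```

View pics/w1.png

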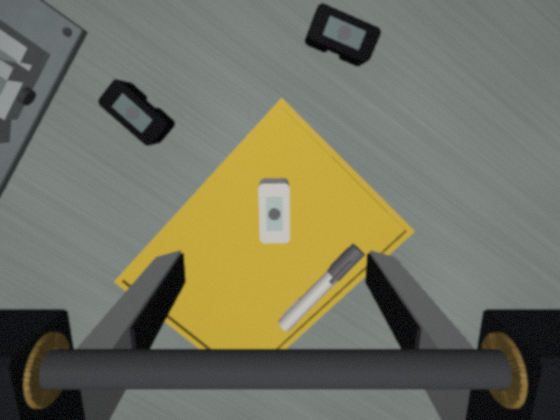

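The white cell is at (274,213), nearly aligned with the jaws. The black look-alikes are at (137,112) and (343,36), and the pen is at (320,290).

```bash
python3 - <<'E'
from h import *
f,c,s=wrist()
d=[d for d in trace("cell",f) if abs(d["extent"][0]-274)<15][0]
im=f["image"].astype(int).min(2);print(im[178:190,274],im[236:248,274])
m=(d["mask"]).astype(np.uint8)
g=((im>150)&(cv2.dilate(m,np.ones((5,5)))>0)).astype(np.uint8);g=cv2.morphologyEx(g,cv2.MORPH_CLOSE,np.ones((15,15)))
cn=max(cv2.findContours(g,0,2)[0],key=cv2.contourArea);r=cv2.minAreaRect(cn);print(r)
b=cv2.boxPoints(r);w=plane(c,b,36)[:,:2];print(w.round(1),w.mean(0).round(1))
for i in range(4): e=w[(i+1)%4]-w[i];print(np.linalg.norm(e).round(1),np.degrees(np.arctan2(e[1],e[0])).round(1))
go([*w.mean(0),100])
# bench corner in view
E
```

```text
[105 106 111 119 141 171 180 188 188 189 188 189] [188 185 187 186 185 179 150 102  67  63  62  58]
((273.0, 212.0), (30.0, 60.0), 0.0)
[[ 569.7 -236. ]
 [ 619.6 -202. ]
 [ 635.9 -225.4]
 [ 586.8 -260.5]] [ 603. -231.]
60.3 34.3
28.6 -55.1
60.3 -144.5
29.8 124.9
t 3.3 p [ 616.9 -222.7  206.5] xang -55.1 tilt [ 0.003  -0.0029] F [ 0.8 -1.  -0.7] open 94.2
travel [ -1.6  16.2 106.5]
```

```bash
python3 -m handwheel '[{"travel":[-1.2,24,40],"rotation":[0,0,0]},{"travel":[0,0,40],"rotation":[0,0,0]},{"travel":[0,0,30],"rotation":[0,0,0]},{"travel":[0,0,0],"rotation":[0,0,0]},{"travel":[0,0,0],"rotation":[0,0,0]}]' 0.3
python3 - <<'E'
from h import *
f,c,s=wrist();cv2.imwrite("pics/w2.png",f["image"][:,:,::-1]);go([597,-235.6,24.5])
print(proj(c,[[603.5,-231,36],[597,-235.6,36]]).round())
E
```

```text
t: 3.92
position: [596.2, -240.9, 97.1]
eef_rot: [0.884, -0.467, 0.005, 0.001]
force: [-0.2, -0.0, 0.2]
opening: 60.9
t 3.98 p [ 596.1 -240.8   97. ] xang -55.71 tilt [ 0.0076 -0.0059] F [-0.8  0.3  0.7] open 61.2
travel [-4.4 -3.5 72.5]
[[267. 213.]
 [268. 225.]]
```

View pics/w2.png

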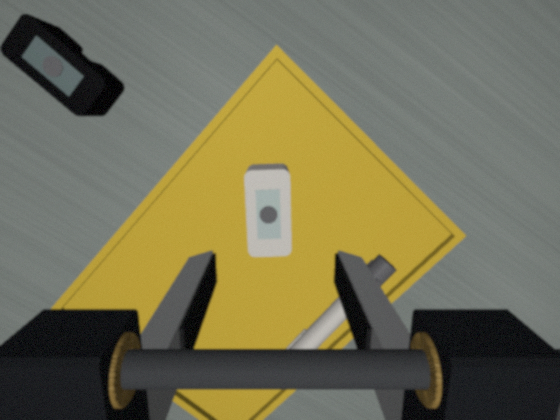

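```bash
cat >> h.py <<'E'
def go(target,ang=None):
    s,R=pose();a=np.radians(ang) if ang is not None else np.arctan2(R[1,0],R[0,0])
    x=np.array([np.cos(a),np.sin(a),0]);z=np.array([0,0,-1.]);Rt=np.c_[x,np.cross(z,x),z]
    print("travel now",(R.T@(np.array(target)-s["position"])).round(1),"travel after rot",(Rt.T@(np.array(target)-s["position"])).round(1),"rot",np.degrees(Ro.from_matrix(R.T@Rt).as_rotvec()).round(2))
E
python3 - <<'E'
from h import *
go([597,-235.6,24.5],-55)
E
```

```text
t 3.98 p [ 596.1 -240.8   97. ] xang -55.71 tilt [ 0.0076 -0.0059] F [-0.8  0.3  0.7] open 61.2
travel now [-4.4 -3.5 72.5] travel after rot [-3.7 -3.7 72.5] rot [-0.17 -0.53 -0.71]
```

```bash
python3 -m handwheel '[{"travel":[-3.8,-3.7,12],"rotation":[-0.2,-0.5,-0.7]},{"travel":[0,0,30],"rotation":[0,0,0]},{"travel":[0,0,24],"rotation":[0,0,0]},{"travel":[0,0,5],"rotation":[0,0,0]},{"travel":[0,0,0],"rotation":[0,0,0]}]'
python3 - <<'E'
from h import *
go([597,-235.6,24.5],-55)
f,c,s=wrist();cv2.imwrite("pics/w3.png",f["image"][:,:,::-1])
print(proj(c,[[603.5,-231,36]]).round())
E
```

```text
t: 4.6
position: [601.0, -236.3, 28.6]
eef_rot: [0.887, -0.461, 0.004, 0.0]
force: [-0.1, 0.7, -0.5]
opening: 60.8
t 4.6 p [ 601.  -236.3   28.6] xang -54.89 tilt [ 0.0067 -0.0046] F [-0.1  0.7 -0.5] open 60.8
travel now [-2.9  2.9  4. ] travel after rot [-2.9  2.9  4.1] rot [-0.17 -0.44  0.11]
[[268. 261.]]
```

View pics/w3.png

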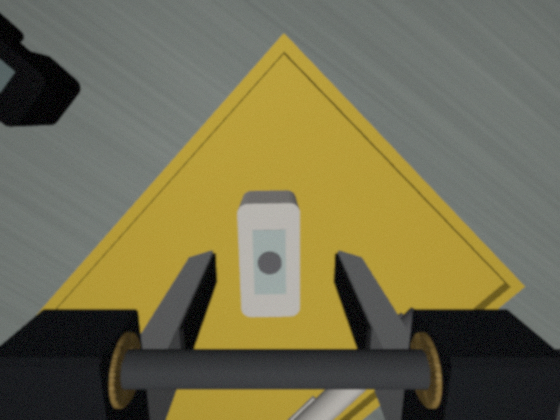

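```bash
python3 -m handwheel '[{"travel":[-2.9,2.9,2],"rotation":[-0.3,-0.8,0]},{"travel":[0,0,2.2],"rotation":[0,0,0]},{"travel":[0,0,0],"rotation":[0,0,0]}]'
python3 -m handwheel '[{"travel":[0,0,0],"rotation":[0,0,0]},{"travel":[0,0,0],"rotation":[0,0,0]},{"travel":[0,0,0],"rotation":[0,0,0]},{"travel":[0,0,0],"rotation":[0,0,0]},{"travel":[0,0,0],"rotation":[0,0,0]}]' -1
python3 - <<'E'
from h import *
pose()
f,c,s=wrist();cv2.imwrite("pics/w4.png",f["image"][:,:,::-1])
E
```

```text
t: 5.03
position: [598.2, -236.4, 26.8]
eef_rot: [0.887, -0.461, -0.002, -0.0]
force: [-0.1, -0.1, -0.0]
opening: 60.8
t: 5.65
position: [598.4, -236.5, 27.2]
eef_rot: [0.887, -0.461, -0.001, -0.0]
force: [-0.9, -0.3, 0.0]
opening: 29.5
t 5.65 p [ 598.4 -236.5   27.2] xang -54.88 tilt [-0.0023  0.0019] F [-0.9 -0.3  0. ] open 29.5
```

View pics/w4.png

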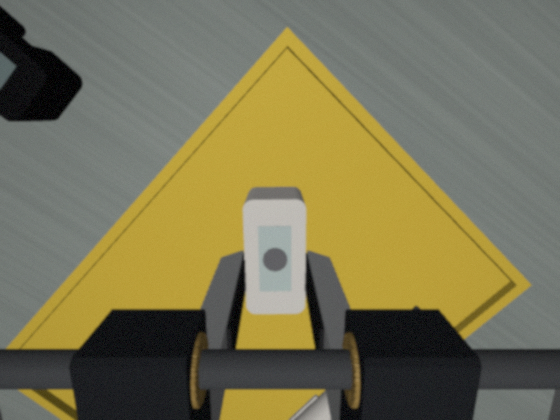

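```bash
python3 -m handwheel '[{"travel":[0,0,-20],"rotation":[0,0,0]},{"travel":[0,0,-50],"rotation":[0,0,0]},{"travel":[0,0,-50],"rotation":[0,0,8.8]},{"travel":[0,0,-50],"rotation":[0,0,8.8]},{"travel":[0,0,-50],"rotation":[0,0,8.8]},{"travel":[0,0,0],"rotation":[0,0,8.8]},{"travel":[-50,11,0],"rotation":[0,0,0]},{"travel":[-50,11,0],"rotation":[0,0,0]},{"travel":[-50,11,0],"rotation":[0,0,0]},{"travel":[-50,11,0],"rotation":[0,0,0]},{"travel":[-50,11,0],"rotation":[0,0,0]},{"travel":[-46,13,0],"rotation":[0,0,0]},{"travel":[0,0,0],"rotation":[0,0,0]},{"travel":[0,0,0],"rotation":[0,0,0]}]'
python3 - <<'E'
from h import *
pose()
f,c,s=wrist();cv2.imwrite("pics/w5.png",f["image"][:,:,::-1])
E
```

```text
t: 7.45
position: [536.9, 67.8, 273.5]
eef_rot: [-0.698, 0.716, -0.009, 0.005]
force: [0.2, -0.2, -0.2]
opening: 29.5
t 7.45 p [536.9  67.8 273.5] xang -91.39 tilt [ 0.0194 -0.0054] F [ 0.2 -0.2 -0.2] open 29.5
```

View pics/w5.png

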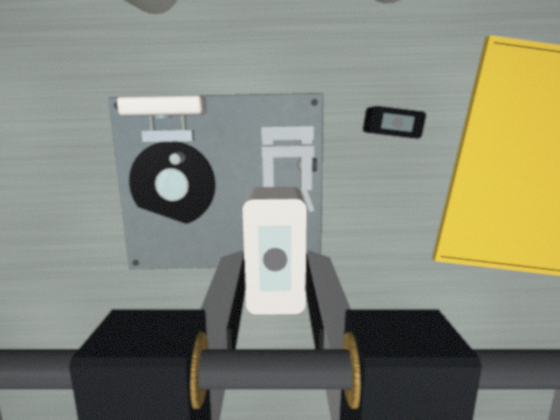

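```bash
python3 - <<'E'
from h import *
f,c,s=wrist();crop(f,95,80,335,280,"c5.png",3.3)
import pickle;pickle.dump((f,s),open("w5.pkl","wb"))
E
```

```text
(no output)
```

View pics/c5.png

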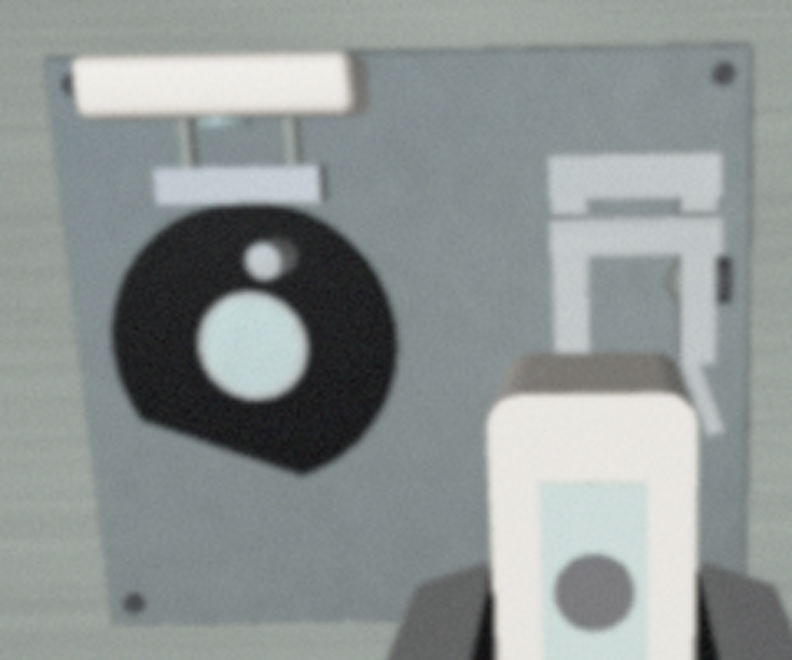

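```bash
python3 - <<'E'
from h import *
import pickle
from scipy.optimize import least_squares
f,s=pickle.load(open("w5.pkl","rb"));c=cam(f,s)
O=[((45,58),(100,127.5,12)),((750,45),(100,-117.5,12)),((112,625),(-110,127.5,12)),((253,346),(0,60,23)),
((72,57),(98,105,46)),((350,55),(98,15,46)),((352,113),(78,15,46)),((75,115),(78,105,46)),
((589,254),(32,-59,51)),((680,254),(32,-91,51)),((550,217),(44,-47,51)),((722,217),(44,-103,51))]
uv=np.array([(np.array(a)+.5)/3.3-.5+[95,80] for a,_ in O]);B=np.array([b for _,b in O],float)
def T(p,B):
    co,si=np.cos(p[2]),np.sin(p[2]);return np.c_[p[0]+co*B[:,0]-si*B[:,1],p[1]+si*B[:,0]+co*B[:,1],B[:,2]]
r=least_squares(lambda p:(proj(c,T(p,B))-uv).ravel(),[550,121,0],loss="soft_l1")
p=r.x;print(p,np.degrees(p[2]));print((proj(c,T(p,B))-uv).round(1).tolist())
print("mouth,end,disc",T(p,np.array([[-34,-75,12],[50,-75,12],[0,60,15.]])).round(1))
post=plane(c,(np.array([263,261])+.5)/3.3-.5+[95,80],47)[0];d=T(p,np.array([[0,60,15.]]))[0]
print("post",post,np.degrees(np.arctan2(*(post-d)[1::-1])),np.hypot(*(post-d)[:2]))
E
```

```text
[ 5.40968933e+02  1.26176577e+02 -6.05746549e-03] -0.3470672068546487
[[-1.2, -0.6], [1.3, -0.6], [-0.3, 0.7], [0.3, 0.0], [-1.8, -0.8], [0.0, -1.8], [0.7, 0.5], [-0.3, 1.4], [-0.4, 0.7], [1.7, 0.1], [-0.1, 0.8], [0.2, -0.2]]
mouth,end,disc [[506.5  51.4  12. ]
 [590.5  50.9  12. ]
 [541.3 186.2  15. ]]
post [573.2774644  173.88251162  47.        ] -21.047499124617637 34.22872327783263
```

```bash
python3 - <<'E'
from h import *
go([464,51.9,80],-90.3)
E
```

```text
t 7.55 p [537.1  67.2 273.1] xang -91.46 tilt [ 0.0189 -0.0051] F [ 0.3 -0.5 -0.1] open 29.5
travel now [ 16.3  76.3 191.8] travel after rot [ 15.7  73.  193.1] rot [-1.09 -0.28 -1.16]
```

```bash
python3 -m handwheel '[{"travel":[0,0,0],"rotation":[-1.1,-0.3,-1.2]},{"travel":[5,25,30],"rotation":[0,0,0]},{"travel":[5,25,50],"rotation":[0,0,0]},{"travel":[5,23,50],"rotation":[0,0,0]},{"travel":[0,0,50],"rotation":[0,0,0]},{"travel":[0,0,13],"rotation":[0,0,0]},{"travel":[0,0,0],"rotation":[0,0,0]},{"travel":[0,0,0],"rotation":[0,0,0]}]'
python3 - <<'E'
from h import *
go([464,51.9,80],-90.3)
f,c,s=wrist();cv2.imwrite("pics/w6.png",f["image"][:,:,::-1])
import pickle;pickle.dump((f,s),open("w6.pkl","wb"))
E
```

```text
t: 8.55
position: [467.7, 45.7, 79.7]
eef_rot: [-0.704, 0.711, -0.001, 0.001]
force: [0.1, 0.7, -0.5]
opening: 29.7
t 8.55 p [467.7  45.7  79.7] xang -90.57 tilt [0.0037 0.0001] F [ 0.1  0.7 -0.5] open 29.7
travel now [-6.1  3.8 -0.4] travel after rot [-6.1  3.7 -0.3] rot [-0.21  0.01 -0.27]
```

View pics/w6.png

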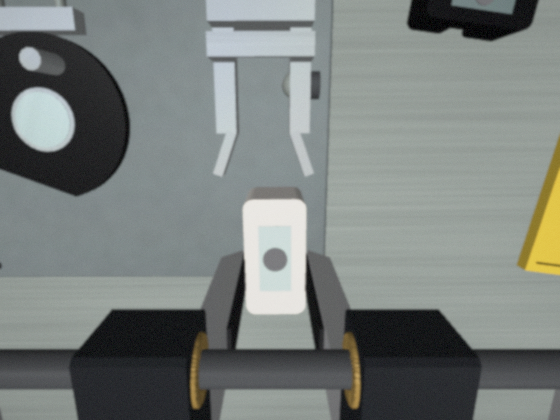

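```bash
python3 - <<'E'
from h import *
import pickle
f,s=pickle.load(open("w6.pkl","rb"));crop(f,190,0,340,200,"c6.png",4)
E
```

```text
(no output)
```

View pics/c6.png

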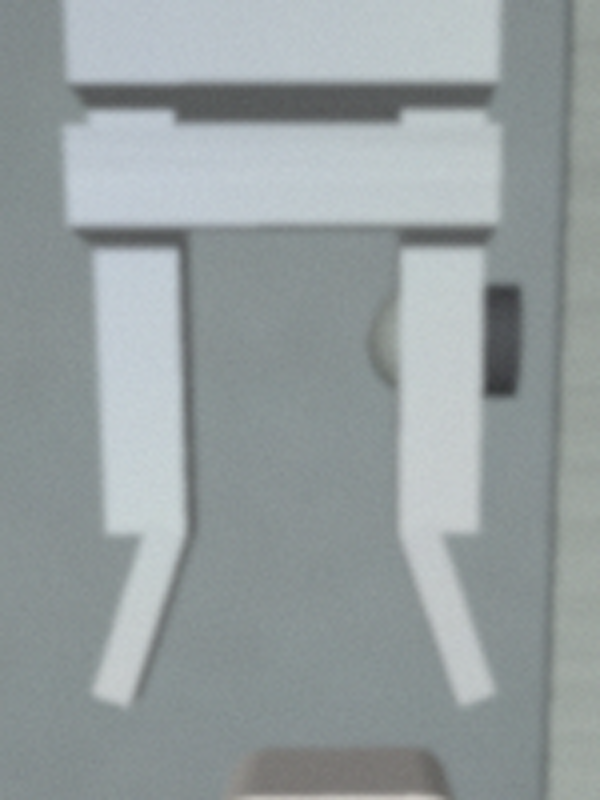

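```bash
cat > fit.py <<'E'
from h import *
from scipy.optimize import least_squares
def T(p,B):
    co,si=np.cos(p[2]),np.sin(p[2]);return np.c_[p[0]+co*B[:,0]-si*B[:,1],p[1]+si*B[:,0]+co*B[:,1],B[:,2]]
def fit(c,O,s,off):
    uv=np.array([(np.array(a)+.5)/s-.5+off for a,_ in O]);B=np.array([b for _,b in O],float)
    r=least_squares(lambda p:(proj(c,T(p,B))-uv).ravel(),[545,125,0],loss="soft_l1")
    p=r.x;print(p.round(2),np.degrees(p[2]).round(2));print((proj(c,T(p,B))-uv).round(1).tolist())
    print("mouth,end,disc",T(p,np.array([[-34,-75,12],[50,-75,12],[0,60,15.]])).round(1).tolist())
    return p
E
python3 - <<'E'
from fit import *
import pickle
f,s=pickle.load(open("w6.pkl","rb"));c=cam(f,s)
O=[((188,530),(-8,-59,30)),((400,530),(-8,-91,30)),((105,532),(-8,-47,30)),((478,532),(-8,-103,30)),((130,706),(-34,-49.5,30)),((462,706),(-34,-100.5,30)),
((67,226),(32,-47,51)),((500,226),(32,-103,51)),((64,124),(44,-47,51)),((502,124),(44,-103,51)),((67,82),(50,-47,46)),((498,82),(50,-103,46))]
p=fit(c,O,4,[190,0])
post=plane(c,(31,59),47)[0];d=T(p,np.array([[0,60,15.]]))[0];print("post",post,d, np.hypot(*(post-d)[:2]))
# cell: dot at (274.5,259), height tip+8.8
print("cell dot",plane(c,(274.5,259),s["position"][2]+8.8),"tcp",s["position"])
E
```

```text
[ 5.4151e+02  1.2621e+02 -1.0000e-02] -0.35
[[-0.4, 0.7], [-0.3, 0.6], [0.5, 0.3], [0.1, 0.0], [0.1, -0.4], [-0.8, -0.6], [0.4, -0.1], [-0.2, -0.4], [-0.0, 0.2], [-0.1, -0.2], [0.4, 0.2], [0.2, -0.2]]
mouth,end,disc [[507.1, 51.4, 12.0], [591.1, 50.9, 12.0], [541.9, 186.2, 15.0]]
post [573.18958249 173.2446131   47.        ] [541.87728904 186.20606987  15.        ] 33.8889227152253
cell dot [[474.87333012  44.62290713  88.45306007]] tcp [467.69836726  45.73965138  79.65306007]
```

```bash
python3 -m handwheel '[{"travel":[-6.8,2.8,0],"rotation":[-0.2,0,-0.3]},{"travel":[0,0,0],"rotation":[0,0,0]},{"travel":[0,0,20],"rotation":[0,0,0]},{"travel":[0,0,15],"rotation":[0,0,0]},{"travel":[0,0,4],"rotation":[0,0,0]},{"travel":[0,0,0],"rotation":[0,0,0]}]'
python3 - <<'E'
from h import *
go([465,52.5,36.5],-90.35)
f,c,s=wrist();cv2.imwrite("pics/w7.png",f["image"][:,:,::-1])
E
```

```text
t: 9.35
position: [469.0, 53.3, 44.1]
eef_rot: [-0.706, 0.708, -0.004, 0.003]
force: [-0.6, 1.5, -0.6]
opening: 30.0
t 9.35 p [469.   53.3  44.1] xang -90.15 tilt [ 0.0093 -0.0011] F [-0.6  1.5 -0.6] open 30.0
travel now [0.8 4.1 7.6] travel after rot [0.8 4.  7.6] rot [-0.53 -0.06  0.2 ]
```

View pics/w7.png

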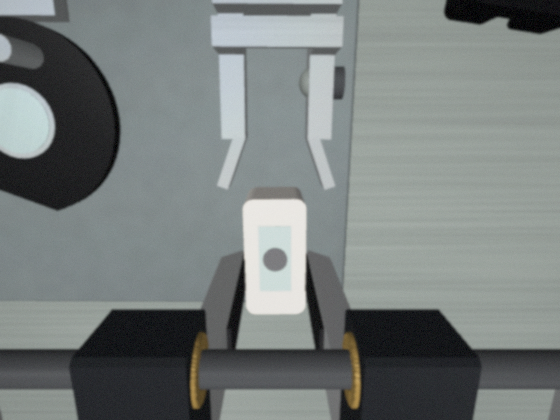

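The held cell, at column 275, lines up with the lane, at about 277. I'm lowering it onto the plate.

```bash
python3 -m handwheel '[{"travel":[0.8,4,4],"rotation":[-0.8,0,0.2]},{"travel":[0,0,4],"rotation":[-0.2,0,0]},{"travel":[0,0,0],"rotation":[0,0,0]}]'
python3 - <<'E'
from h import *
go([465,52.5,36],-90.35)
E
```

```text
t: 9.78
position: [465.7, 52.2, 36.7]
eef_rot: [-0.705, 0.709, 0.002, -0.003]
force: [-0.5, 0.4, 0.1]
opening: 29.8
t 9.78 p [465.7  52.2  36.7] xang -90.37 tilt [-0.0072 -0.0013] F [-0.5  0.4  0.1] open 29.8
travel now [-0.3  0.7  0.7] travel after rot [-0.3  0.7  0.7] rot [ 0.41 -0.08 -0.02]
```

```bash
python3 -m handwheel '[{"travel":[0,0,0.8],"rotation":[0.4,0,0]},{"travel":[0,0,0.5],"rotation":[0,0,0]},{"travel":[0,0,0],"rotation":[0,0,0]}]'
python3 - <<'E'
from h import *
go([465,52.2,36],-90.35)
E
```

```text
t: 10.15
position: [465.8, 52.2, 35.4]
eef_rot: [-0.705, 0.709, -0.001, -0.0]
force: [0.2, 0.1, -0.5]
opening: 29.6
t 10.15 p [465.8  52.2  35.4] xang -90.37 tilt [ 0.0007 -0.0013] F [ 0.2  0.1 -0.5] open 29.6
travel now [ 0.   0.8 -0.6] travel after rot [ 0.   0.8 -0.6] rot [-0.04 -0.08 -0.02]
```

```bash
python3 -m handwheel '[{"travel":[0,-8,0],"rotation":[0,0,0]},{"travel":[0,-8,0],"rotation":[0,0,0]},{"travel":[0,-8,0],"rotation":[0,0,0]},{"travel":[0,-8,0],"rotation":[0,0,0]},{"travel":[0,0,0],"rotation":[0,0,0]}]'
python3 - <<'E'
from h import *
go([505,52.0,35.5],-90.35)
f,c,s=wrist();cv2.imwrite("pics/w8.png",f["image"][:,:,::-1])
E
```

```text
t: 10.78
position: [501.2, 51.9, 35.8]
eef_rot: [-0.705, 0.709, -0.001, 0.0]
force: [-0.4, 1.4, -0.2]
opening: 29.6
t 10.78 p [501.2  51.9  35.8] xang -90.37 tilt [ 0.0021 -0.0015] F [-0.4  1.4 -0.2] open 29.6
travel now [-0.2 -3.8  0.3] travel after rot [-0.2 -3.8  0.3] rot [-0.12 -0.09 -0.02]
```

View pics/w8.png

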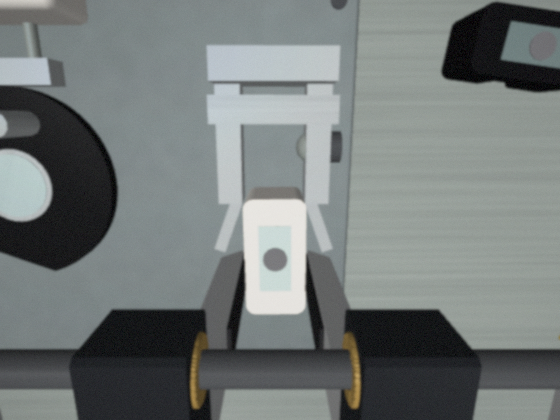

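The nose is already inside the narrow lane, centred at column 274, with almost no side force. I'll keep sliding.

```bash
python3 -m handwheel '[{"travel":[0,-6,0],"rotation":[0,0,0]},{"travel":[0,-6,0],"rotation":[0,0,0]},{"travel":[0,-6,0],"rotation":[0,0,0]},{"travel":[0,0,0],"rotation":[0,0,0]}]'
python3 -m handwheel '[{"travel":[0,-6,0],"rotation":[0,0,0]},{"travel":[0,-6,0],"rotation":[0,0,0]},{"travel":[0,-6,0],"rotation":[0,0,0]}]'
python3 - <<'E'
from h import *
go([553.8,51.6,35.5],-90.35)
f,c,s=wrist();cv2.imwrite("pics/w9.png",f["image"][:,:,::-1])
E
```

```text
t: 11.32
position: [519.4, 52.0, 35.4]
eef_rot: [-0.705, 0.709, -0.001, -0.0]
force: [0.0, 0.2, -1.1]
opening: 29.8
t: 11.7
position: [522.0, 52.6, 35.3]
eef_rot: [-0.706, 0.708, 0.015, -0.016]
force: [-21.6, -1.2, 21.2]
opening: 29.4
t 11.7 p [522.   52.6  35.3] xang -90.16 tilt [-0.0449 -0.001 ] F [-21.6  -1.2  21.2] open 29.4
travel now [  0.9 -31.8  -1.6] travel after rot [  0.8 -31.8  -0.2] rot [ 2.57 -0.07  0.19]
```

View pics/w9.png

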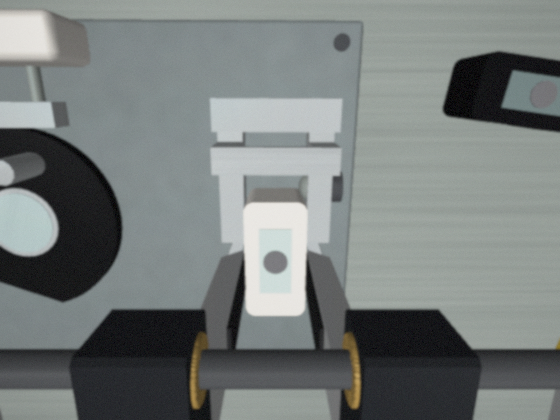

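The cell has stopped at the ball: 21 N back and the tool leaning with the nose pressed down. I'll let go and push low on the rear face with closed fingers.

```bash
python3 -m handwheel '[{"travel":[0,1.5,0],"rotation":[2.5,0,0]},{"travel":[0,0,0],"rotation":[0,0,0]}]'
python3 -m handwheel '[{"travel":[0,0,0],"rotation":[0,0,0]},{"travel":[0,0,0],"rotation":[0,0,0]},{"travel":[0,0,0],"rotation":[0,0,0]},{"travel":[0,0,-15],"rotation":[0,0,0]},{"travel":[0,0,-20],"rotation":[0,0,0]},{"travel":[0,0,-20],"rotation":[0,0,0]}]' 0.2
python3 -m handwheel '[{"travel":[0,12,0],"rotation":[0,0,0]},{"travel":[0,20,0],"rotation":[0,0,0]},{"travel":[0,15,0],"rotation":[0,0,0]},{"travel":[0,0,0],"rotation":[0,0,0]},{"travel":[0,0,0],"rotation":[0,0,0]}]' -1
python3 - <<'E'
from h import *
go([481,51.8,60],-90.35)
f,c,s=wrist();cv2.imwrite("pics/w10.png",f["image"][:,:,::-1])
E
```

```text
t: 12.0
position: [520.2, 52.9, 35.4]
eef_rot: [-0.706, 0.708, 0.0, -0.001]
force: [0.6, -0.5, -0.8]
opening: 29.4
t: 12.75
position: [521.2, 52.5, 93.0]
eef_rot: [-0.706, 0.708, 0.0, -0.001]
force: [0.0, 0.6, 0.6]
opening: 56.4
t: 13.38
position: [472.0, 52.7, 94.3]
eef_rot: [-0.706, 0.708, -0.001, 0.0]
force: [0.5, 0.6, 0.6]
opening: 9.7
t 13.38 p [472.   52.7  94.3] xang -90.18 tilt [ 0.002  -0.0015] F [0.5 0.6 0.6] open 9.7
travel now [ 0.8 -9.  34.4] travel after rot [ 0.8 -9.1 34.3] rot [-0.11 -0.08  0.17]
```

View pics/w10.png

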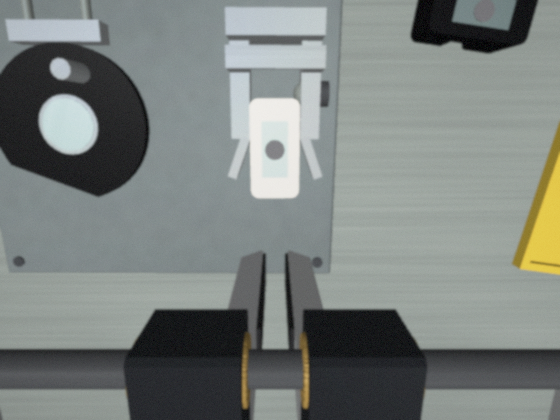

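```bash
python3 - <<'E'
from h import *
f,c,s=wrist();print(plane(c,[(274,198.5),(274,98),(274.5,149.5)],44).round(1))
go([478,51.8,60],-90.35)
E
```

```text
[[496.5  52.   44. ]
 [557.1  51.8  44. ]
 [527.1  51.6  44. ]]
t 13.47 p [472.1  52.7  94.3] xang -90.17 tilt [ 0.0017 -0.0014] F [1.1 0.3 0.1] open 2.1
travel now [ 0.8 -5.8 34.3] travel after rot [ 0.9 -5.9 34.3] rot [-0.1  -0.08  0.18]
```

```bash
python3 -m handwheel '[{"travel":[0.8,0,20],"rotation":[0,0,0]},{"travel":[0,0,30],"rotation":[0,0,0]},{"travel":[0,0,20],"rotation":[0,0,0]},{"travel":[0,0,0],"rotation":[2,0,0]},{"travel":[0,0,0],"rotation":[2,0,0]}]'
python3 - <<'E'
from h import *
go([480,51.8,17],-90.35)
E
```

```text
t: 14.1
position: [475.7, 51.3, 22.4]
eef_rot: [-0.706, 0.708, -0.027, 0.026]
force: [-0.5, -0.9, -0.5]
opening: 0.5
t 14.1 p [475.7  51.3  22.4] xang -90.18 tilt [ 0.0755 -0.0019] F [-0.5 -0.9 -0.5] open 0.5
travel now [-0.5 -3.9  5.7] travel after rot [-0.5 -4.3  5.4] rot [-4.33 -0.09  0.17]
```

```bash
python3 -m handwheel '[{"travel":[-0.4,0,5],"rotation":[0,0,0]},{"travel":[0,-5,0.4],"rotation":[0,0,0]},{"travel":[0,-5,0.4],"rotation":[0,0,0]},{"travel":[0,-5,0.4],"rotation":[0,0,0]},{"travel":[0,-5,0.4],"rotation":[0,0,0]}]'
python3 -m handwheel '[{"travel":[0,-5,0.4],"rotation":[0,0,0]},{"travel":[0,-5,0.4],"rotation":[0,0,0]}]'
python3 - <<'E'
from h import *
pose();f,c,s=wrist();cv2.imwrite("pics/w11.png",f["image"][:,:,::-1])
E
```

```text
t: 14.72
position: [492.4, 52.0, 15.5]
eef_rot: [-0.706, 0.707, -0.021, 0.02]
force: [-16.0, 0.2, 11.4]
opening: 0.7
t: 14.98
position: [493.7, 52.8, 13.1]
eef_rot: [0.707, -0.707, 0.011, -0.011]
force: [-14.2, -0.2, 11.4]
opening: 0.2
t 14.97 p [493.7  52.8  13.1] xang -89.98 tilt [ 0.0324 -0.    ] F [-14.2  -0.2  11.4] open 0.2
```

View pics/w11.png

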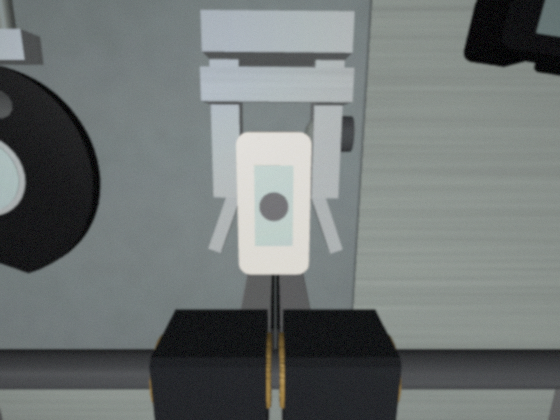

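The fingers are dragging on the plate (Fz 11 N). I'll raise them a little, restore the tilt, and push with longer steps.

```bash
python3 -m handwheel '[{"travel":[0.5,2,-5],"rotation":[3,0,0]},{"travel":[0,0,0],"rotation":[0,0,0]}]'
python3 - <<'E'
from h import *
pose()
E
python3 -m handwheel '[{"travel":[0,-6,-1],"rotation":[0.5,0,0]},{"travel":[0,-7,-0.5],"rotation":[1,0,0]},{"travel":[0,-7,-0.5],"rotation":[1,0,0]}]'
python3 - <<'E'
from h import *
pose()
E
```

```text
t: 15.28
position: [492.4, 52.3, 17.9]
eef_rot: [0.707, -0.706, 0.03, -0.03]
force: [0.3, 0.4, -0.2]
opening: 0.5
t 15.28 p [492.4  52.3  17.9] xang -89.98 tilt [0.0854 0.0002] F [ 0.3  0.4 -0.2] open 0.5
t: 15.65
position: [508.2, 53.2, 19.0]
eef_rot: [0.706, -0.706, 0.04, -0.041]
force: [-6.1, 0.8, -0.8]
opening: 0.6
t 15.65 p [508.2  53.2  19. ] xang -89.95 tilt [0.1149 0.0023] F [-6.1  0.8 -0.8] open 0.6
```

Moving freely now at 6 N. I'll continue to home.

```bash
python3 -m handwheel '[{"travel":[1,-5,0.7],"rotation":[-0.5,0,0]},{"travel":[0,-5,0.7],"rotation":[0,0,0]},{"travel":[0,-3,0.3],"rotation":[0,0,0]}]'
python3 - <<'E'
from h import *
pose();f,c,s=wrist();cv2.imwrite("pics/w12.png",f["image"][:,:,::-1]);crop(f,180,60,360,320,"c12.png",2.3)
E
```

```text
t: 16.02
position: [515.3, 53.8, 16.3]
eef_rot: [0.707, -0.706, 0.028, -0.032]
force: [-9.3, 0.9, 7.7]
opening: 0.4
t 16.02 p [515.3  53.8  16.3] xang -89.86 tilt [0.0845 0.0052] F [-9.3  0.9  7.7] open 0.4
```

View pics/c12.png

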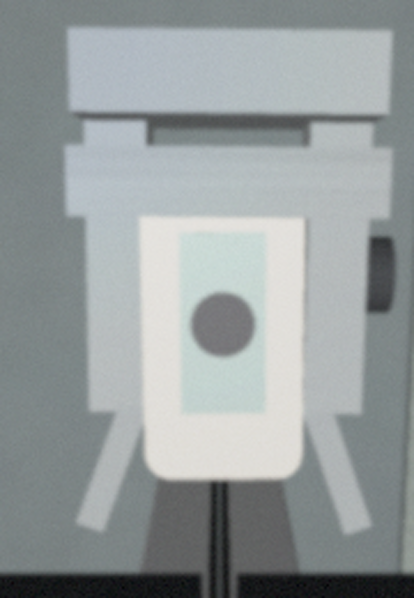

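```bash
python3 -m handwheel '[{"travel":[1.5,1,-2.5],"rotation":[0.5,0,-0.4]},{"travel":[0,-6,-1],"rotation":[0.8,0,0]},{"travel":[0,-6,-0.5],"rotation":[0.5,0,0]},{"travel":[0,0,0],"rotation":[0,0,0]}]'
python3 - <<'E'
from h import *
pose();f,c,s=wrist();crop(f,180,60,360,320,"c13.png",2.3)
E
```

```text
t: 16.58
position: [522.6, 52.4, 20.1]
eef_rot: [0.71, -0.702, 0.035, -0.039]
force: [-1.7, 0.5, 1.5]
opening: 0.6
t 16.57 p [522.6  52.4  20.1] xang -89.37 tilt [0.1036 0.0058] F [-1.7  0.5  1.5] open 0.6
```

View pics/c13.png

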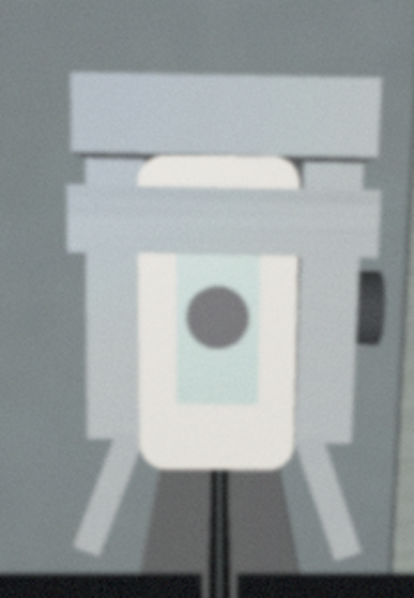

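The nose is almost at the stop. One more press to feel it.

```bash
python3 -m handwheel '[{"travel":[0,-4,0],"rotation":[0.3,0,-0.8]},{"travel":[0,-4,0],"rotation":[0.5,0,0]}]'
python3 - <<'E'
from h import *
pose()
E
python3 -m handwheel '[{"travel":[0,-5,0],"rotation":[0.5,0,0]}]'
python3 - <<'E'
from h import *
pose();f,c,s=wrist();crop(f,180,60,360,320,"c14.png",2.3)
E
```

```text
t: 16.88
position: [523.0, 52.6, 19.4]
eef_rot: [0.716, -0.697, 0.032, -0.036]
force: [-19.7, -2.4, 14.8]
opening: 0.2
t 16.88 p [523.   52.6  19.4] xang -88.41 tilt [0.096 0.006] F [-19.7  -2.4  14.8] open 0.2
t: 17.0
position: [523.1, 52.7, 18.8]
eef_rot: [0.717, -0.696, 0.031, -0.034]
force: [-22.9, -2.3, 15.5]
opening: 0.4
t 17.0 p [523.1  52.7  18.8] xang -88.33 tilt [0.091  0.0062] F [-22.9  -2.3  15.5] open 0.4
```

View pics/c14.png

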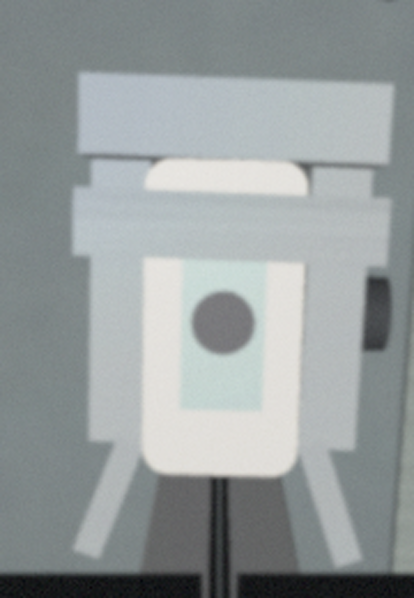

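Hard stop at TCP x 523, where the cell-home calculation put it. I'll retreat and level, then go to the disc post.

```bash
python3 -m handwheel '[{"travel":[0,8,0],"rotation":[0,0,0]},{"travel":[0,10,0],"rotation":[-5,0,2]},{"travel":[0,0,-40],"rotation":[0,0,0]},{"travel":[0,0,-50],"rotation":[0,0,0]},{"travel":[0,0,-20],"rotation":[0,0,0]},{"travel":[0,0,0],"rotation":[0,0,0]}]' -0.15
python3 - <<'E'
from h import *
go([573,174.5,110],-90.35)
f,c,s=wrist();cv2.imwrite("pics/w15.png",f["image"][:,:,::-1])
import pickle;pickle.dump((f,s),open("w15.pkl","wb"))
E
```

```text
t: 17.8
position: [509.7, 50.7, 132.3]
eef_rot: [-0.704, 0.71, -0.004, 0.007]
force: [-0.1, -0.4, -0.3]
opening: 39.7
t 17.8 p [509.7  50.7 132.3] xang -90.47 tilt [0.0152 0.004 ] F [-0.1 -0.4 -0.3] open 39.7
travel now [-124.2  -62.    23.7] travel after rot [-124.2  -62.6   22.3] rot [-0.87  0.24 -0.12]
```

View pics/w15.png

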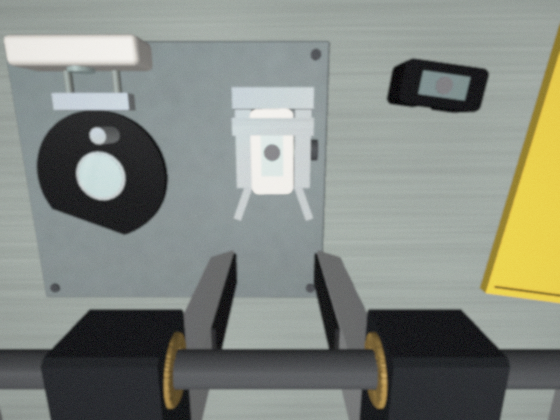

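Home in this view: the cell's nose touches the stop at about (272,108), and its top dot at (272,153) is level with the ball mount. On to the post.

```bash
python3 -m handwheel '[{"travel":[-30,-15,0],"rotation":[-0.9,0.2,0]},{"travel":[-40,-20,0],"rotation":[0,0,0]},{"travel":[-40,-20,0],"rotation":[0,0,0]},{"travel":[-14,-7,15],"rotation":[0,0,0]},{"travel":[0,0,0],"rotation":[0,0,0]},{"travel":[0,0,0],"rotation":[0,0,0]}]'
python3 - <<'E'
from h import *
f,c,s=wrist();cv2.imwrite("pics/w16.png",f["image"][:,:,::-1])
go([573,174.5,31],-90.35)
print(proj(c,[[573,174.5,47]]))
E
```

```text
t: 18.6
position: [571.4, 176.6, 107.5]
eef_rot: [-0.703, 0.711, 0.004, -0.004]
force: [-0.4, 0.1, -0.3]
opening: 40.1
t 18.65 p [571.1 176.5 107.4] xang -90.63 tilt [-0.0109 -0.    ] F [-0.8 -0.1 -1.5] open 40.0
travel now [ 1.9 -2.7 76.3] travel after rot [ 2.  -1.9 76.4] rot [ 0.62 -0.01 -0.28]
[[276.22640759 227.40076609]]
```

View pics/w16.png

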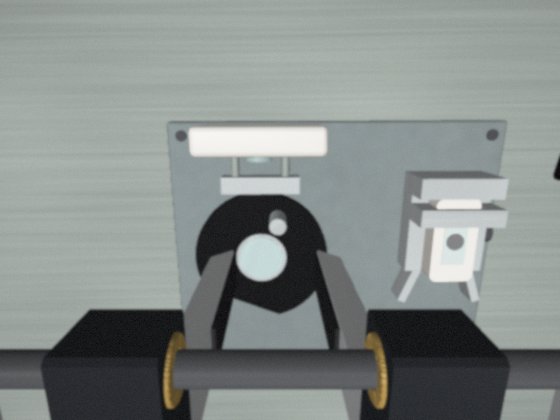

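The post top is at (278,227), as predicted. I'll descend and grip.

```bash
python3 -m handwheel '[{"travel":[2,-2,15],"rotation":[0.6,0,-0.3]},{"travel":[0,0,25],"rotation":[0,0,0]},{"travel":[0,0,20],"rotation":[0,0,0]},{"travel":[0,0,10],"rotation":[0,0,0]},{"travel":[0,0,0],"rotation":[0,0,0]}]'
python3 - <<'E'
from h import *
go([573,174.3,31],-90.35)
E
```

```text
t: 19.27
position: [574.3, 171.4, 37.5]
eef_rot: [-0.704, 0.71, -0.002, 0.002]
force: [0.1, -0.2, 0.0]
opening: 39.9
t 19.27 p [574.3 171.4  37.5] xang -90.55 tilt [0.0044 0.    ] F [ 0.1 -0.2  0. ] open 39.9
travel now [-2.9  1.3  6.5] travel after rot [-2.9  1.3  6.5] rot [-0.25  0.   -0.2 ]
```

```bash
python3 -m handwheel '[{"travel":[-2.9,1.3,5],"rotation":[-0.3,0,0]},{"travel":[0,0,0],"rotation":[0,0,0]}]'
python3 -m handwheel '[{"travel":[0,0,0],"rotation":[0,0,0]},{"travel":[0,0,0],"rotation":[0,0,0]},{"travel":[0,0,0],"rotation":[0,0,0]},{"travel":[0,0,0],"rotation":[0,0,0]}]' -1
python3 - <<'E'
from h import *
pose();f,c,s=wrist();cv2.imwrite("pics/w17.png",f["image"][:,:,::-1])
E
```

```text
t: 19.52
position: [574.0, 174.7, 33.5]
eef_rot: [-0.704, 0.711, -0.0, 0.001]
force: [-0.4, -0.6, 0.3]
opening: 39.5
t: 20.02
position: [574.9, 175.0, 34.7]
eef_rot: [-0.704, 0.71, -0.001, 0.001]
force: [0.9, 0.2, -0.2]
opening: 10.6
t 20.02 p [574.9 175.   34.7] xang -90.54 tilt [0.0033 0.0006] F [ 0.9  0.2 -0.2] open 10.6
```

View pics/w17.png

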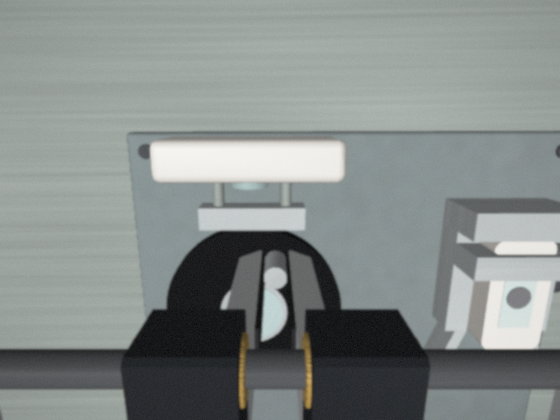

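```bash
python3 -m handwheel '[{"travel":[0,0,0],"rotation":[0,0,0]},{"travel":[0,0,0],"rotation":[0,0,0]}]'
python3 - <<'E'
from h import *
pose();f,c,s=wrist();crop(f,200,220,350,350,"c17.png",5)
p=s["position"];print(proj(c,[[p[0],p[1],47]]))
E
```

```text
t: 20.32
position: [574.9, 174.9, 34.7]
eef_rot: [-0.704, 0.71, -0.001, 0.001]
force: [0.3, 0.8, 0.4]
opening: 10.7
t 20.32 p [574.9 174.9  34.7] xang -90.54 tilt [0.0033 0.0006] F [0.3 0.8 0.4] open 10.7
[[272.3232025  275.45800952]]
```

View pics/c17.png

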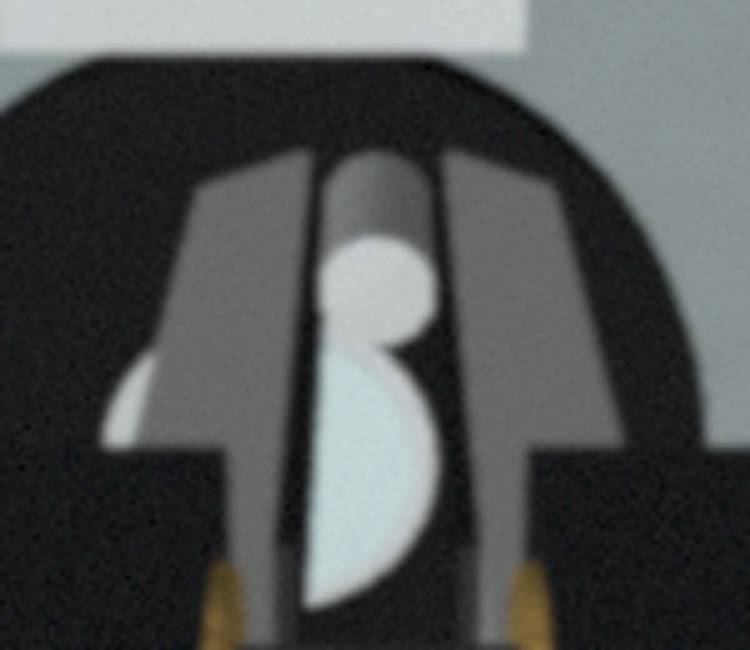

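Good grip on the post. I'll turn it through its arc, clockwise via -90°.

```bash
python3 -m handwheel '[{"travel":[7.9,4,0],"rotation":[0,0,0]},{"travel":[6.5,6,0],"rotation":[0,0,0]},{"travel":[4.8,7.5,0],"rotation":[0,0,0]}]'
cat >> h.py <<'E'
def arc(cx=543,cy=187,steps=(15,30,45)):
    s,R=pose();d=s["position"][:2]-np.array([cx,cy]);a=np.degrees(np.arctan2(d[1],d[0]));print("ang",a.round(1),"r",np.hypot(*d).round(1))
    p=np.array(s["position"])
    for k in steps:
        b=np.radians(a-k);q=np.array([cx+34*np.cos(b),cy+34*np.sin(b),34.5]);print(k,(R.T@(q-p)).round(1));p=q
E
python3 - <<'E'
from h import *
arc()
E
```

```text
t: 20.75
position: [563.2, 160.3, 35.0]
eef_rot: [-0.702, 0.712, -0.003, 0.012]
force: [12.0, 4.9, -10.6]
opening: 11.0
t 20.75 p [563.2 160.3  35. ] xang -90.84 tilt [0.0223 0.0127] F [ 12.    4.9 -10.6] open 11.0
ang -52.9 r 33.5
15 [4.9 7.3 0.3]
30 [ 2.4  8.6 -0.2]
45 [ 0.1  8.9 -0.2]
```

```bash
python3 -m handwheel '[{"travel":[5.4,7.8,0.3],"rotation":[-1,0.7,0.3]},{"travel":[2.7,9,0],"rotation":[-0.5,0.5,0]},{"travel":[0.2,9.5,0],"rotation":[-0.5,0,0]}]'
python3 - <<'E'
from h import *
arc()
E
```

```text
t: 21.12
position: [543.9, 153.8, 35.1]
eef_rot: [-0.698, 0.716, -0.004, 0.002]
force: [10.7, -4.7, -9.5]
opening: 10.8
t 21.12 p [543.9 153.8  35.1] xang -91.42 tilt [ 0.0081 -0.0019] F [10.7 -4.7 -9.5] open 10.8
ang -88.5 r 33.2
15 [0.1 8.8 0.6]
30 [-3.   8.4 -0.1]
45 [-5.   7.3 -0.1]
```

```bash
python3 -m handwheel '[{"travel":[0.1,9.5,0.6],"rotation":[-0.8,0,1]},{"travel":[-3,9.2,0],"rotation":[-0.8,0,0]},{"travel":[-5.5,8,0],"rotation":[-0.5,-0.4,0]}]'
python3 - <<'E'
from h import *
arc()
E
```

```text
t: 21.5
position: [523.7, 157.3, 35.0]
eef_rot: [-0.692, 0.722, 0.003, -0.006]
force: [2.7, -15.9, -1.9]
opening: 11.3
t 21.5 p [523.7 157.3  35. ] xang -92.46 tilt [-0.012  -0.0036] F [  2.7 -15.9  -1.9] open 11.3
ang -123.0 r 35.4
15 [-6.7  6.3  0.5]
30 [-7.1  5.3  0. ]
45 [-8.2  3.3  0. ]
```

```bash
python3 -m handwheel '[{"travel":[-6.5,6.3,0.3],"rotation":[0.3,0,1.5]},{"travel":[-7.1,5.3,0],"rotation":[0,0,0.5]},{"travel":[-8.2,3.3,0],"rotation":[0,0,0]}]'
python3 - <<'E'
from h import *
arc(steps=(8,16,24))
E
```

```text
t: 21.88
position: [508.9, 167.6, 34.5]
eef_rot: [-0.679, 0.734, -0.006, -0.015]
force: [-9.4, -17.1, 9.3]
opening: 11.0
t 21.88 p [508.9 167.6  34.5] xang -94.37 tilt [-0.0129 -0.0291] F [ -9.4 -17.1   9.3] open 11.0
ang -150.3 r 39.2
8 [-7.  -1.9 -0.2]
16 [-4.4  1.8 -0.1]
24 [-4.6  1.2 -0.1]
```

```bash
python3 - <<'E'
from h import *
pose();f,c,s=wrist();cv2.imwrite("pics/w18.png",f["image"][:,:,::-1])
p=s["position"];print(proj(c,[[p[0],p[1],47]]))
import pickle;pickle.dump((f,s),open("w18.pkl","wb"))
E
```

```text
t 21.88 p [508.9 167.6  34.5] xang -94.37 tilt [-0.0129 -0.0291] F [ -9.4 -17.1   9.3] open 11.0
[[272.96477458 276.14379609]]
```

View pics/w18.png

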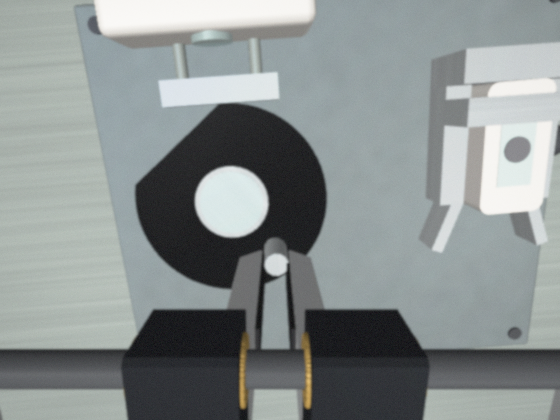

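The post has slid to the pad's edge: it's at (276,264), while the TCP projects to (273,276). About 40° remain, so I'll regrip.

```bash
python3 -m handwheel '[{"travel":[0,0,0],"rotation":[0,0,0]},{"travel":[0,0,0],"rotation":[0,0,0]}]' -0.5
python3 - <<'E'
from h import *
f,c,s=wrist();crop(f,200,200,350,330,"c19.png",5)
cv2.imwrite("pics/w19.png",f["image"][:,:,::-1])
post=plane(c,(276,264),47)[0];print(post)
print(plane(c,(232,202),23))
go([post[0]+.5,post[1]+.5,33.5],-90.35)
E
```

```text
t: 22.18
position: [507.9, 167.4, 34.5]
eef_rot: [-0.679, 0.734, -0.006, -0.015]
force: [-0.3, 1.2, -0.2]
opening: 22.9
[514.1623415  165.47594964  47.        ]
[[540.83793634 185.85048168  23.        ]]
t 22.23 p [507.9 167.5  34.5] xang -94.38 tilt [-0.0146 -0.0292] F [0.3 0.8 0.7] open 23.0
travel now [ 1.  -6.9  0.9] travel after rot [ 1.5 -6.8  1. ] rot [ 0.77 -1.7  -4.04]
```

View pics/w19.png

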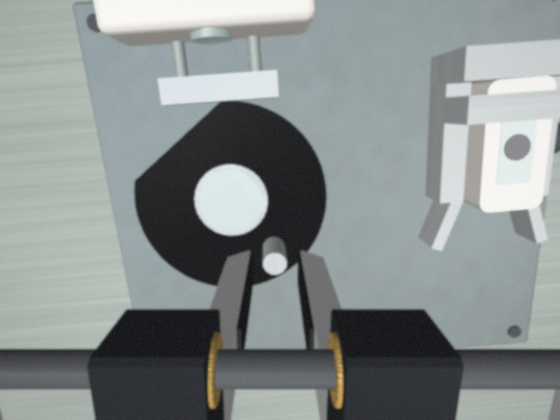

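```bash
python3 -m handwheel '[{"travel":[0,0,0],"rotation":[0.8,-1.7,-4]},{"travel":[1.3,-7,1],"rotation":[0,0,0]},{"travel":[0,0,0],"rotation":[0,0,0]}]'
python3 - <<'E'
from h import *
go([514.5,166,33.5],-90.35)
f,c,s=wrist();crop(f,200,200,350,330,"c20.png",5)
E
python3 -m handwheel '[{"travel":[0,0,0],"rotation":[0,0,0]},{"travel":[0,0,0],"rotation":[0,0,0]},{"travel":[0,0,0],"rotation":[0,0,0]}]' -1
python3 - <<'E'
from h import *
f,c,s=wrist();crop(f,160,100,400,330,"c21.png",2.5);arc(541.5,186.5,(10,20,30,39))
p=s["position"];print(proj(c,[[p[0],p[1],47]])-[160,100])
E
```

```text
t: 22.6
position: [516.0, 166.7, 33.7]
eef_rot: [-0.705, 0.709, -0.0, 0.001]
force: [-0.2, -0.6, -0.6]
opening: 23.4
t 22.6 p [516.  166.7  33.7] xang -90.35 tilt [0.0022 0.0009] F [-0.2 -0.6 -0.6] open 23.4
travel now [0.7 1.5 0.2] travel after rot [0.7 1.5 0.2] rot [-0.12  0.05  0.  ]
t: 23.02
position: [516.0, 167.1, 33.6]
eef_rot: [-0.705, 0.709, -0.0, 0.001]
force: [0.1, -0.0, -0.3]
opening: 10.7
t 23.07 p [516.  167.1  33.6] xang -90.34 tilt [0.0021 0.0008] F [ 1.  -0.6 -0.2] open 10.9
ang -142.8 r 32.1
10 [-3.8  4.7 -0.9]
20 [-5.5  2.3 -0. ]
30 [-5.8  1.3  0. ]
39 [-5.3  0.3  0. ]
[[112.30847468 176.42746474]]
```

View pics/c21.png

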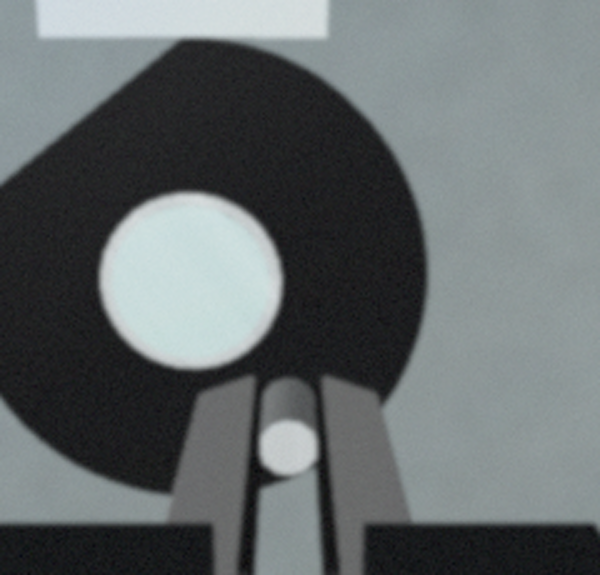

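```bash
python3 -m handwheel '[{"travel":[-5,3.5,0],"rotation":[0,0,0]},{"travel":[-5.5,2.4,0],"rotation":[0,0,0]},{"travel":[-5.8,1.4,0],"rotation":[0,0,0]}]'
python3 - <<'E'
from h import *
go([508,187.3,33.5],-90.35)
E
```

```text
t: 23.45
position: [509.1, 177.7, 33.4]
eef_rot: [-0.705, 0.709, -0.005, -0.004]
force: [-0.8, -10.4, 4.6]
opening: 11.2
t 23.45 p [509.1 177.7  33.4] xang -90.28 tilt [ 0.0022 -0.0125] F [ -0.8 -10.4   4.6] open 11.2
travel now [-9.6  1.2 -0.2] travel after rot [-9.6  1.2 -0.1] rot [-0.13 -0.71  0.07]
```

```bash
python3 -m handwheel '[{"travel":[-6,0.6,0],"rotation":[0,-0.7,0]},{"travel":[-6,0.4,0],"rotation":[0,-0.3,0]},{"travel":[0,0,0],"rotation":[0,0,0]}]'
python3 - <<'E'
from h import *
go([508,187.3,33.5],-90.35)
f,c,s=wrist();cv2.imwrite("pics/w22.png",f["image"][:,:,::-1])
E
```

```text
t: 23.82
position: [506.0, 186.0, 33.5]
eef_rot: [-0.705, 0.709, 0.0, -0.003]
force: [1.1, 1.0, -0.9]
opening: 10.5
t 23.82 p [506.  186.   33.5] xang -90.27 tilt [-0.0043 -0.0038] F [ 1.1  1.  -0.9] open 10.5
travel now [-1.3 -2.  -0.1] travel after rot [-1.3 -2.  -0. ] rot [ 0.24 -0.22  0.08]
```

View pics/w22.png

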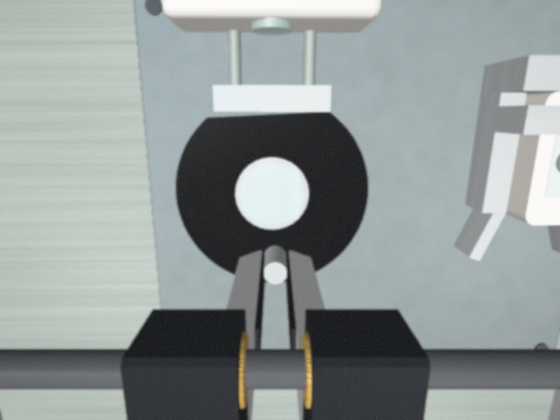

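The flat still slopes about 2° (left end row 118, right end row 113), so I'll nudge 1.4 mm more.

```bash
python3 -m handwheel '[{"travel":[-1.8,-1.5,0],"rotation":[0,-0.2,0]},{"travel":[0,0,0],"rotation":[0,0,0]}]'
python3 - <<'E'
from h import *
go([508,187.3,33.5],-90.35)
f,c,s=wrist();crop(f,160,70,390,230,"c23.png",3.4)
E
```

```text
t: 24.12
position: [505.9, 186.6, 33.4]
eef_rot: [-0.706, 0.709, 0.002, -0.004]
force: [-0.1, -1.3, 0.8]
opening: 10.7
t 24.12 p [505.9 186.6  33.4] xang -90.24 tilt [-0.0091 -0.0033] F [-0.1 -1.3  0.8] open 10.7
travel now [-0.7 -2.1 -0.1] travel after rot [-0.7 -2.1 -0.1] rot [ 0.52 -0.19  0.11]
```

View pics/c23.png

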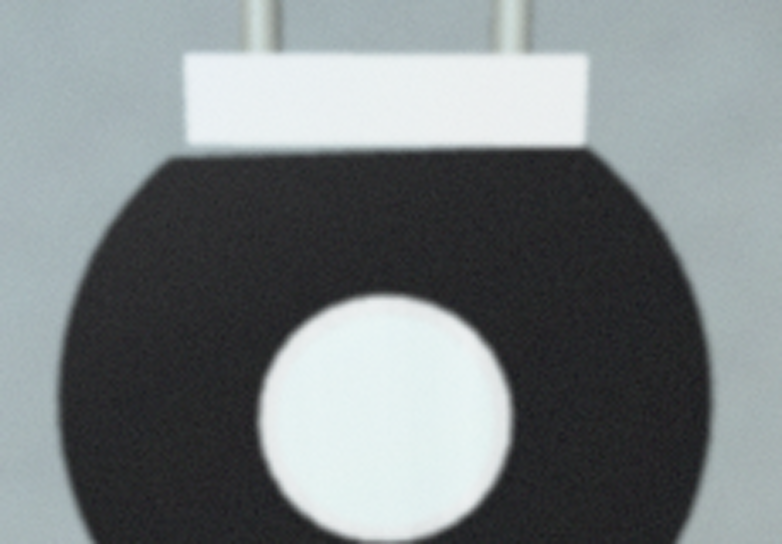

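```bash
python3 -m handwheel '[{"travel":[-1.4,-1,0],"rotation":[0.3,-0.2,0]},{"travel":[0,0,0],"rotation":[0,0,0]}]'
python3 - <<'E'
from h import *
go([508,187.3,33.5],-90.35)
f,c,s=wrist();crop(f,160,70,390,230,"c24.png",3.4)
E
```

```text
t: 24.42
position: [505.9, 186.9, 33.4]
eef_rot: [-0.706, 0.708, 0.001, -0.003]
force: [0.1, -1.4, 1.6]
opening: 10.7
t 24.43 p [505.9 186.9  33.4] xang -90.21 tilt [-0.0068 -0.0027] F [ 0.1 -1.4  1.6] open 10.7
travel now [-0.4 -2.1 -0.1] travel after rot [-0.4 -2.1 -0.1] rot [ 0.39 -0.15  0.14]
```

View pics/c24.png

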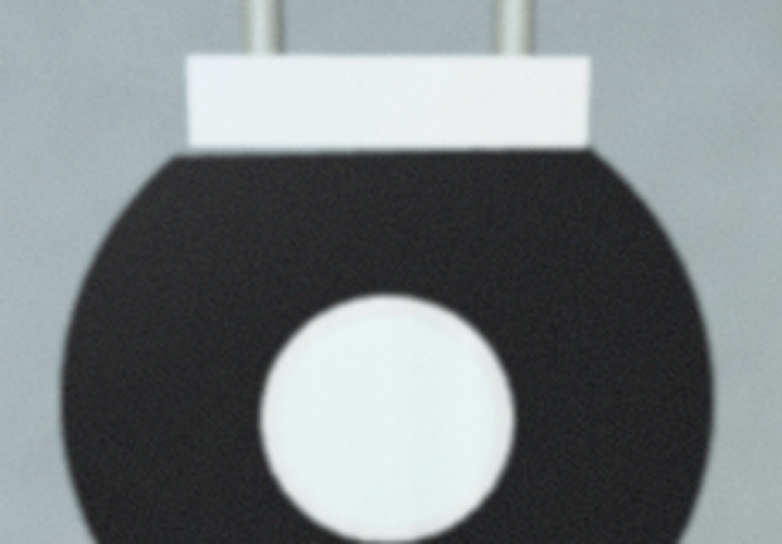

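```bash
python3 -m handwheel '[{"travel":[-1.3,-0.5,0],"rotation":[0.2,-0.2,0]},{"travel":[0,0,0],"rotation":[0,0,0]}]'
python3 -m handwheel '[{"travel":[0,0,0],"rotation":[0,0,0]},{"travel":[0,0,0],"rotation":[0,0,0]},{"travel":[0,0,0],"rotation":[0,0,0]}]' -0.3
python3 -m handwheel '[{"travel":[0,0,-20],"rotation":[0,0,0]},{"travel":[0,0,-40],"rotation":[0,0,0]},{"travel":[0,0,-40],"rotation":[0,0,0]},{"travel":[20,-25,-10],"rotation":[0,0,0]},{"travel":[40,-25,0],"rotation":[0,0,0]},{"travel":[0,0,0],"rotation":[0,0,0]},{"travel":[0,0,0],"rotation":[0,0,0]}]'
python3 - <<'E'
from h import *
pose()
f,c,s=wrist();cv2.imwrite("pics/w25.png",f["image"][:,:,::-1])
import pickle;pickle.dump((f,s),open("w25.pkl","wb"))
E
```

```text
t: 24.72
position: [506.0, 187.1, 33.4]
eef_rot: [-0.706, 0.708, 0.001, -0.002]
force: [-1.6, -2.6, 3.4]
opening: 10.9
t: 25.1
position: [506.4, 188.5, 33.1]
eef_rot: [-0.706, 0.708, 0.001, -0.001]
force: [-0.6, -0.9, 0.2]
opening: 32.6
t: 25.98
position: [557.4, 129.0, 145.7]
eef_rot: [0.707, -0.707, -0.002, -0.0]
force: [0.7, 1.1, 0.0]
opening: 32.8
t 25.98 p [557.4 129.  145.7] xang -89.99 tilt [-0.0025  0.0034] F [0.7 1.1 0. ] open 32.8
```

View pics/w25.png

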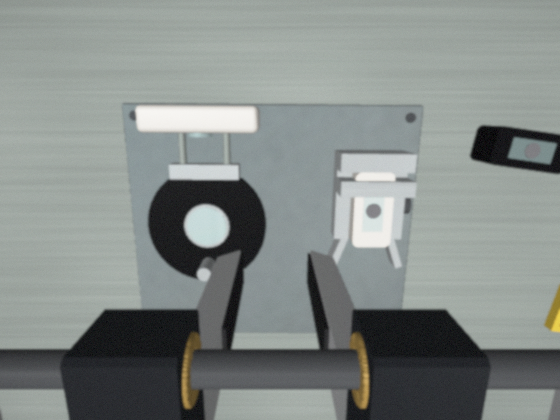

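```bash
python3 - <<'E'
from h import *
import pickle
f,s=pickle.load(open("w25.pkl","rb"))
crop(f,320,140,430,280,"c26.png",4.2);crop(f,140,90,270,290,"c27.png",3)
E
```

```text
(no output)
```

View pics/c26.png

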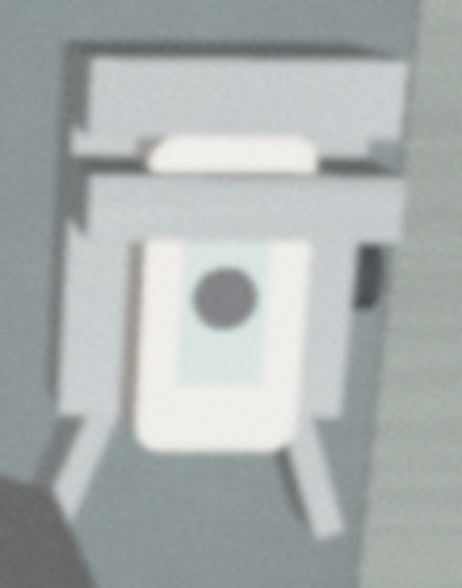

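View pics/c27.png

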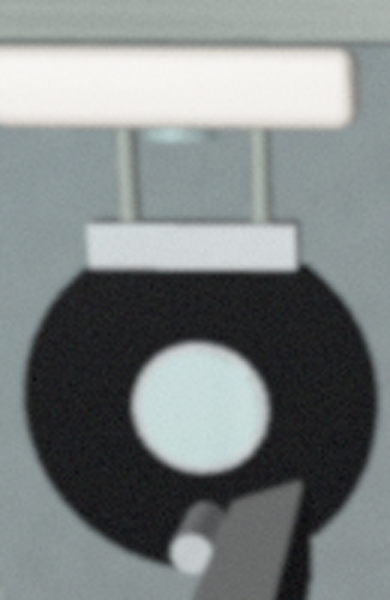

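```bash
python3 - <<'E'
from fit import *
import pickle
f,s=pickle.load(open("w25.pkl","rb"));c=cam(f,s)
O=[((120,414),(-8,-59,30)),((300,416),(-8,-91,30)),((58,413),(-8,-47,30)),((343,417),(-8,-103,30)),((320,540),(-34,-100.5,30)),
((88,236),(32,-47,51)),((402,240),(32,-103,51)),((88,174),(44,-47,51)),((405,177),(44,-103,51)),((90,142),(50,-47,46)),((403,144),(50,-103,46))]
p=fit(c,O,4.2,[320,140])
P=lambda a:(np.array(a)+.5)/4.2-.5+[320,140]
for n,a,z in [("dot",(224,298),44),("rear",(217,453),44),("front",(235,135),44),("rearL",(136,420),44),("rearR",(300,425),44)]:
    w=plane(c,P(a),z)[0][:2]-p[:2];co,si=np.cos(p[2]),np.sin(p[2]);print(n,(co*w[0]+si*w[1]).round(1),(-si*w[0]+co*w[1]).round(1))
E
```

```text
[541.04 125.65  -0.  ] -0.15
[[0.3, 0.3], [-4.3, -0.0], [0.7, 0.4], [-0.2, -0.2], [-0.5, -0.7], [0.2, 1.3], [-0.2, 0.7], [1.0, 0.3], [0.7, -0.1], [-0.2, -1.1], [-0.4, -1.3]]
mouth,end,disc [[506.8, 50.7, 12.0], [590.8, 50.5, 12.0], [541.2, 185.7, 15.0]]
dot 19.8 -73.9
rear -10.8 -74.8
front 50.2 -73.7
rearL -4.2 -59.0
rearR -5.0 -90.2
```

```bash
python3 -m handwheel '[{"travel":[0,0,-40],"rotation":[0,0,0]},{"travel":[0,0,-40],"rotation":[0,0,0]},{"travel":[0,40,0],"rotation":[0,0,0]},{"travel":[0,50,0],"rotation":[0,0,0]},{"travel":[0,0,0],"rotation":[0,0,0]},{"travel":[0,0,0],"rotation":[0,0,0]}]'
python3 - <<'E'
from h import *
pose();f=grab_frame("side");crop(f,150,100,350,240,"c28.png",4);g,c,s=wrist();cv2.imwrite("pics/w29.png",g["image"][:,:,::-1])
E
```

```text
t: 26.78
position: [461.3, 133.8, 226.3]
eef_rot: [0.71, -0.704, -0.004, 0.001]
force: [0.1, 0.6, 0.3]
opening: 32.8
t 26.77 p [461.3 133.8 226.3] xang -89.51 tilt [-0.0062  0.0044] F [0.1 0.6 0.3] open 32.8
```

View pics/c28.png

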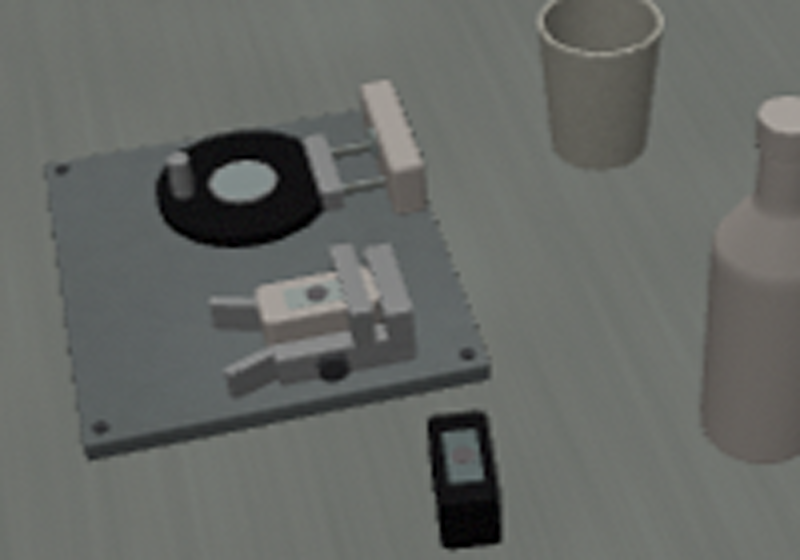

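View pics/w29.png

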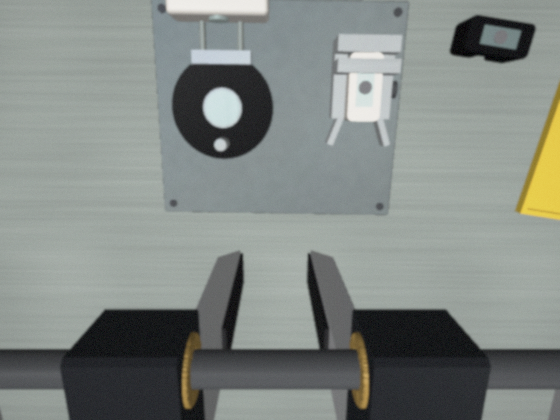

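The side crop shows the cell level under the strap, with its dot at (317,293) level with the ball mount, and the bar on the flat. The wrist view shows the post at (221,145), directly opposite the bar. The cup and bottle are where they were. I'm handing the job in.

```bash
python3 -c "
from station import *
print(job_done(),state()['t'])"
```

```text
the job is handed in; nothing more can be done
the job is handed in; nothing more can be done
```

I put the cell in its lane and turned the disc flush to the bar. I handed the job in at about 27 s of the 72 s allowed; no verdict is reported.

**Cell**
- I took it from the tray and slid it into the lane in the gripper, but it jammed at the ball with about 21 N, the tool leaning and the nose pressed down. I released it and pushed it low from behind with closed fingers until it met the stop at about 23 N.
- The last image fit put its centre at x 19.8, y −73.9 mm in the bench frame (targets 20 and −75). That fit had one outlying point of about 4 px.
- The ball itself can't be seen. That it clicked in is inferred from the cell's position and the hard stop.

**Disc**
- I gripped the post and turned the disc about 160°. I had to regrip once because the post slid to the edge of the pads.
- The final pictures show the bar sitting on the flat with no slope visible. I judged this by eye and did not measure it.

**Everything else**
- The cup and bottle look unmoved in the side picture. I never touched the pen, but it is not in the last pictures I viewed.
- The robot is clear of everything.
- The side and scene cameras' first rough bench fit differed from the wrist camera's by up to 9 mm. I used the wrist fits, which agreed with each other to about 1 mm.

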